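# Press a bearing bush home on the lever press

## Task

The brass flanged bush in the loose aluminium bearing block has only been started and stands proud: load the block flat between the locating pins of the press's slide, push the slide fully home, pull the red-balled lever down to its stop so that the flange seats on the block, and let the lever come all the way back up. Then draw the slide right out again to its front stop and lay the block, bush upwards, flat in the grey tray with the finished one. Work the lever only while the slide is fully home, and do not disturb the finished block or the things lying round about.

Things in the scene. Friction and masses are not known exactly. Their poses are not given: they have to be found in the camera images.
- press: fixed green cast-frame bench lever press. Origin: under the ram axis, at bench height; its own -x is the front, where the slide comes out, +z up. Base 340 x 150 x 20 mm (x -200..+140); head 70 mm wide, z 100..220, its front face 38 mm in front of the ram axis; the ram (36 mm punch foot) is 86 mm above the bench at rest and a rack and pinion drive it down, 14.5 mm per rad of lever
- slide (a joint): loading slide of the press: 0 = drawn fully out to its front stop, grows as it is pushed in along the press's +x; 0.130 m = fully home at the rear stop, nest under the ram. Light friction (about 3 N), stays where it is left
- nest (a point): centre of the nest on the slide's top face (35 mm above the bench), moves with the slide; x, y, z axes as the press's. Eight taper-topped pins, 6 mm thick and 9.5 mm tall, leave a rectangle 70 (x) by 48 (y) mm for the 62 x 40 mm block, long side along the nest's x; gaps of 38 mm between the pins at the middle of each long side
- slide_knob (a point): grip point of the slide's black upright round knob (24 mm diameter, top 16 mm above this point, free of other things down to 30 mm below it, where the slide's plate is), 125 mm in front of the nest; moves with the slide
- lever (a joint): press lever on the press's right (-y) side, spring-returned: 0 = at rest, pointing up and 72 deg above level towards the front; grows as the ball is pulled forwards and down; 1.36 rad = at its stop, 6 deg below level. Takes about 8 N at the ball
- lever_ball (a point): centre of the red ball (32 mm diameter) at the lever's end, 170 mm from the pivot; 12 mm rod. It moves in the press's x-z plane
- lever_pivot (a point): pivot of the lever, in the lever's plane: 25 mm behind the ram axis, 70 mm to the press's right, 165 mm above the bench; the axis is the press's y
- bearing_block: loose aluminium block 62 (x) x 40 (y) x 28 (z) mm with a bore in the middle and two small screw holes; 0.22 kg with its brass bush; origin: centre of its underside. The bush stands up out of the top. Grip across the 40 mm sides; gripped with the fingertips 11 mm or more above its underside the fingers clear the nest's pins
- bush (a joint): how far the bush has been pressed into the block: 0 = flange underside 10 mm above the block, 0.010 m = flange seated on the block. Held by a tight fit (about 40 N)
- bush_top (a point): centre of the top of the bush's flange (30 mm diameter, 4 mm thick)
- tray: grey open tray 200 (x) x 130 (y) x 22 mm, walls and floor 3 mm, fixed; origin: centre of its underside. The finished block lies in the +x half, the -x half is free
- finished_block: a like block with its bush already pressed home, lying in the tray; origin: centre of its underside, 62 mm along its x
- tape: bystander: roll of brown tape, 88 mm wide, 48 mm high, lying on its side; origin under its centre
- spanner: bystander: steel combination spanner, 191 mm along its y; origin under its middle
- screwdriver: bystander: screwdriver with orange handle, 265 mm along its y; origin under its middle
- pen: bystander: green pencil, 123 mm along its y; origin under its middle

How it is judged:
By the outcome, as a careful person would: the job done as asked, in the order asked, and still so for the second after the job is handed in, with the robot touching nothing.
It also fails if it takes over 72 s, if anything falls off the work surface, if the arm or the gripper's body presses on something with over 40 N, if the wrist force passes 120 N, or if a joint passes its speed limit or range.

## Robot

A 6-joint arm with a two-finger parallel gripper is mounted at the origin on a cart in front of the work surface, level with it; the furniture and walls round the work are solid. World frame = base frame: x ahead of the robot, y to its left, z up, the work surface at z = 0. Lengths are in m, angles in degrees, forces in N, time in s.
With the tool pointing down it reaches from about 0.375 to 0.9 m from the base axis. Payload 3.1 kg.
Tool frame: the origin (TCP) lies between the finger pads; the fingertips stand 22 mm ahead of it and the grasp point (between the pads) lies 3 mm ahead of it (bot.tip_extent is the distance from the TCP to the fingertips, in m); y points along the fingers, z is the direction in which the jaws open and shut, and the axes are right-handed (so a half turn about y gives the same grasp; the last joint's range is limited). The gripper opens to 87 mm and grips with 3 to 60 N. Pads are 19 mm wide; open, the fingers measure 117 mm over their backs; the gripper's body (75 mm by 190 mm) begins 51 mm behind the grasp point.
Start: joints at [53.657, 30.224, 82.088, -0, 67.689, -10.227], TCP at [0.275, 0.561, 0.245] pointing down, gripper open.
Joint ranges: [-176.69, 176.69], [-43.24, 126.21], [12.49, 139.97], [-82, 262], [0, 151.66], [-163.58, 163.58]. Speed limits (degrees/s): [159.86, 159.86, 180, 180, 180, 180].

## Interface

Orientations are given as a 3x3 rotation matrix whose columns are the frame's x, y, z axes.
In Python, from rig import bot, eyes, models gives the robot as it stands. The module is installed in compiled form; this text tells all that it offers.
- The arm moves only by the tool arm_command, never from a script. Its arguments are lists of equal length, an entry for each row: "translation": the shift along the tool's x, y, z each as a share of 0.08 m, from -1 to 1, a list of three; "rotation": the turn, a rotation vector about the tool's x, y, z each as a share of 60 degrees, from -1 to 1, a list of three; "grip": the closure, from -1 (fully open) to 1 (shut), so that 0 is half open. In form: {"translation": [[x, y, z], ...], "rotation": [[rx, ry, rz], ...], "grip": [grip, ...]}. A call has 1 to 5 rows; each row is the pose to reach, as a shift and turn from the pose commanded when the call began, along the tool's axes at that moment; what a row does not reach only later rows make up. A row lasts 1/10 s, in which the tool goes at most 50 mm and 8.59 degrees, less where a joint would pass 70% of its speed; a pose out of reach is approached as far as the arm can. A call with a number of a shift or a turn outside -1 to 1 is refused whole. A call with a gripper value outside its range is refused whole. The fingers move at their own pace and stop on an object; the grip force is fixed at half the most. Time passes only in rows, so rows that repeat a pose let the fingers close. It gives the time, the measured TCP pose, the force and the opening at its end, in the units of the state.
- bot.read_state(): the state, without advancing time (a new reading comes with each control period).
- eyes.capture(name): name is "scene" or "top" or "wrist"; returns a dict with "image" (400x640x3 uint8, blue, green, red), "mtx" (3x3 intrinsics, pixels), "rvec" (rotation vector, rad) and "tvec" (3), from world to camera coordinates, as OpenCV has them; the wrist camera has in their place "hand_eye" (4x4, takes a point from camera to tool coordinates, whose origin is the TCP and whose axes are the tool frame's). Camera axes: x right, y down, z forward; pixel columns grow to the right and rows downward; lengths in m; the calibration is good to about 2 mm. A picture is of the moment at which its call begins: read the wrist's pose just before it. There is no depth.
- bot.hand_in(): hands the job in, once; it reports no verdict.
Trained networks look in the newest picture that a camera, given by its name, has taken for a name from the list of things; names that differ only in an ending like _2 or _b are one class to them, and where a whole thing is asked for, a point or a joint stands for the part that bears it (a point fixed in the world has none). Each returns a list of dicts, best first, with "conf" (0 to 1); they miss things now and then, are a little off and sometimes report something else, mostly with a low value. They report only what shows in the picture. A call takes as long as a camera call.
- models.recognise(camera, thing): "extent" ([left, top, right, bottom] as shares, 0 to 1, of the picture: columns of its width, rows of its height, round what is visible of it).
- models.spot_point(camera, thing): "point" ([column, row] as shares, 0 to 1, of the picture: columns of its width, rows of its height: a listed point, or the origin of a listed thing).
The state is a dict: "time_s": time; "joint_positions": joint angles; "qvel": joint speeds; "tau": joint torques, N m; "position": TCP position; "tcp_rot": TCP orientation; "force": force on the tool from outside, world axes, zero at the start; "moment": the same for the moment, N m; "opening": opening from 0.0 (shut) to 1.0 (fully open).
Only numpy, scipy, OpenCV 4.12 (cv2) and the standard library are available. Lean on these libraries where they do the work, as an engineer would, in place of code of your own. Each camera call takes 0.05 s, during which the arm holds its last target. There are 200 camera calls.

## Working session

There is one attempt and no reset: what is moved stays moved. The work goes in short steps, Python scripts to look and compute and a tool call to move; the robot and the scene stay as the last step left them, time stands still between calls to the robot, and variables do not carry over. Pictures are saved under pics/ and viewed, about 8 in all and at most 12, crops included, and the job is handed in when it is done.

Besides the shell and the picture viewer there is one more tool, called after "Request:" in YAML: its name, and indented under it one key for each argument. arm_command: Moves the arm, as the interface text tells. Shift numbers are shares of 0.08 m and turn numbers shares of 60 degrees, none past 1 either way. Its arguments: {"type":"object","properties":{"translation":{"type":"array"},"rotation":{"type":"array"},"grip":{"type":"array"}},"required":["translation","rotation","grip"]}

```bash
mkdir -p pics; cat > h.py <<'E'
import numpy as np, cv2
from rig import bot, eyes, models
def cam(name):
    s=bot.read_state(); c=eyes.capture(name)
    K=np.array(c["mtx"],float)
    if name=="wrist":
        H=np.array(c["hand_eye"]); T=np.eye(4); T[:3,:3]=s["tcp_rot"]; T[:3,3]=s["position"]
        W=T@H; R=W[:3,:3]; o=W[:3,3]
    else:
        Rc=cv2.Rodrigues(np.array(c["rvec"],float))[0]; R=Rc.T; o=-R@np.array(c["tvec"],float).ravel()
    return c["image"],K,R,o
def ray(K,R,o,p):
    return R@np.linalg.solve(K,np.array([p[0],p[1],1.]))
def atz(K,R,o,p,z):
    d=ray(K,R,o,p); return o+d*(z-o[2])/d[2]
def proj(K,R,o,P):
    q=K@(R.T@(np.array(P)-o)); return q[:2]/q[2]
def spot(name,C,thing,z=None):
    r=models.spot_point(name,thing)
    if not r: return None
    p=np.array(r[0]["point"])*[640,400]
    return p.round(1), round(r[0]["conf"],2), (atz(*C,p,z).round(4) if z is not None else None)
E
python3 - <<'E'
from h import *
Z=dict(press=0,nest=.035,slide_knob=.065,bearing_block=0,bush_top=.042,tray=0,finished_block=.003,tape=0,spanner=0,screwdriver=0,pen=0,lever_ball=.327,lever_pivot=.165)
for n in("top","scene"):
    im,*C=cam(n); cv2.imwrite(f"pics/{n}0.png",im); print(n,C[2].round(3))
    for t,z in Z.items(): print(t,spot(n,C,t,z))
print(bot.read_state())
E
```

```text
top [-0.644 -0.175  1.751]
press (array([329.2, 209.5]), 0.86, array([ 0.7001, -0.1255,  0.    ]))
nest (array([329.4, 226.2]), 0.89, array([ 0.5767, -0.1317,  0.035 ]))
slide_knob (array([339.2, 245.6]), 0.65, array([ 0.4537, -0.1799,  0.065 ]))
bearing_block (array([363.4, 246.7]), 0.72, array([ 0.4956, -0.2898,  0.    ]))
bush_top (array([364.4, 242.3]), 0.62, array([ 0.4918, -0.2917,  0.042 ]))
tray (array([244. , 245.6]), 0.82, array([0.4735, 0.2532, 0.    ]))
finished_block (array([248.9, 236.5]), 0.57, array([0.5221, 0.2378, 0.003 ]))
tape (array([214.3, 227.7]), 0.57, array([0.5654, 0.4091, 0.    ]))
spanner (array([409. , 242.5]), 0.52, array([ 0.5293, -0.4975,  0.    ]))
screwdriver (array([436.4, 247.1]), 0.65, array([ 0.5105, -0.6193,  0.    ]))
pen (array([211.1, 251.3]), 0.37, array([0.4356, 0.397 , 0.    ]))
lever_ball (array([349.1, 163.8]), 0.43, array([ 0.6992, -0.2085,  0.327 ]))
lever_pivot (array([346. , 182.1]), 0.73, array([ 0.7362, -0.1999,  0.165 ]))
scene [-0.275 -0.928  1.435]
press (array([348.3, 225.5]), 0.57, array([ 0.7131, -0.1198, -0.    ]))
nest (arr
[... 947 characters left out ...]
5604e+01,  8.20877590e+01, -2.72629898e-04,
        6.76899344e+01, -1.02263736e+01]), 'qvel': array([0.03556556, 0.01977027, 0.07248076, 0.01570264, 0.00083539,
       0.07498971]), 'tau': array([-2.47199732e-04, -4.40006053e+01, -1.76980036e+01,  6.34189812e-02,
        5.04723564e-02, -1.20662017e-05]), 'position': array([0.2750685 , 0.56118433, 0.24453674]), 'tcp_rot': array([[ 8.97904884e-01, -1.97649477e-05,  4.40189525e-01],
       [-4.40189526e-01, -3.42932955e-05,  8.97904884e-01],
       [-2.65149357e-06, -9.99999999e-01, -3.94924405e-05]]), 'force': array([0.51401047, 0.92232559, 0.51754216]), 'moment': array([ 0.00175211, -0.0193752 , -0.03122557]), 'opening': 0.9980769130448928}
```

View pics/top0.png

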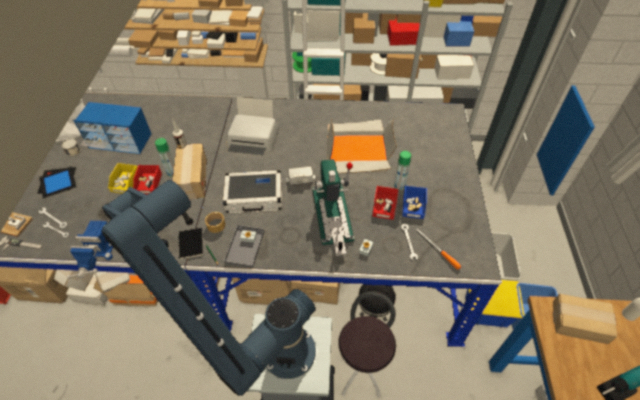

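View pics/scene0.png

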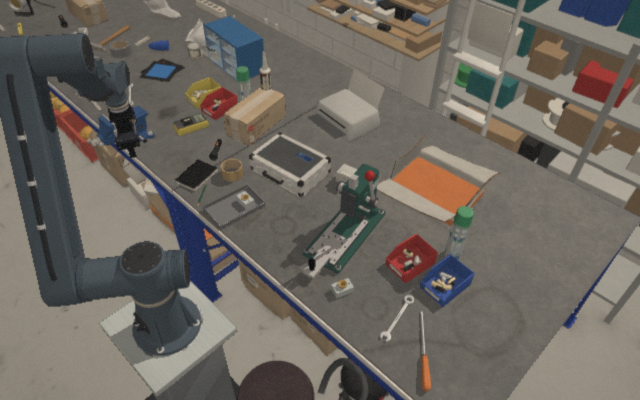

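The top view shows the tray around (245,245), the press around (330,220), and the loose block near (366,246). The scene view agrees: slide out, lever up, block at (342,287). I'll go over the tray first and look from there.

Request:
arm_command:
  translation:
    - [0.85, 0, -0.7]
    - [0.85, 0, -0.7]
  rotation:
    - [0, 0, 0]
    - [0, 0, 0]
  grip: [-1, -1]

```text
time_s: 1.6
position: [0.3115, 0.48, 0.2443]
tcp_rot: [[0.899, 0.0, 0.438], [-0.438, -0.001, 0.899], [0.001, -1.0, -0.001]]
force: [0.7, 0.2, 0.2]
opening: 1.001
```

Request:
arm_command:
  translation:
    - [0.85, 0, -0.7]
    - [0.85, 0, -0.7]
  rotation:
    - [0, 0, 0]
    - [0, 0, 0]
  grip: [-1, -1]

```text
time_s: 1.8
position: [0.3484, 0.3987, 0.2446]
tcp_rot: [[0.898, 0.0, 0.44], [-0.44, -0.001, 0.898], [0.0, -1.0, -0.0]]
force: [-0.1, -0.1, 0.2]
opening: 1.0
```

Request:
arm_command:
  translation:
    - [0.85, 0, -0.7]
    - [0.85, 0, -0.7]
  rotation:
    - [0, 0, 0]
    - [0, 0, 0]
  grip: [-1, -1]

```text
time_s: 2.0
position: [0.385, 0.3184, 0.2448]
tcp_rot: [[0.898, 0.001, 0.441], [-0.441, -0.0, 0.898], [0.001, -1.0, -0.0]]
force: [-0.1, 0.2, -0.0]
opening: 0.997
```

Request:
arm_command:
  translation:
    - [0.85, 0, -0.7]
    - [0.85, 0, -0.7]
    - [0.85, 0, -0.7]
    - [0.85, 0, -0.7]
    - [0.85, 0, -0.7]
  rotation:
    - [0, -0.633, 0]
    - [0, -0.633, 0]
    - [0, -0.633, 0]
    - [0, -0.633, 0]
    - [0, -0.633, 0]
  grip: [-1, -1, -1, -1, -1]

```text
time_s: 2.5
position: [0.4211, 0.2397, 0.2447]
tcp_rot: [[0.978, 0.0, -0.209], [0.209, 0.0, 0.978], [0.0, -1.0, 0.0]]
force: [0.3, 1.1, -0.2]
opening: 0.999
```

```bash
python3 - <<'E'
from h import *
im,*C=cam("wrist"); cv2.imwrite("pics/w1.png",im); s=bot.read_state(); print(s["time_s"],s["position"].round(4),s["tcp_rot"].round(3),C[2].round(3),C[1].round(2),C[0])
for t,z in dict(tray=0,finished_block=.003).items(): print(t,spot("wrist",C,t,z))
E
```

```text
2.55 [0.4211 0.2399 0.2447] [[ 0.977  0.    -0.211]
 [ 0.211  0.     0.977]
 [ 0.    -1.    -0.   ]] [0.357 0.226 0.385] [[-0.21  0.95  0.24]
 [ 0.98  0.2   0.05]
 [ 0.    0.24 -0.97]] [[356.52169986   0.         322.67347445]
 [  0.         356.52169986 193.6630227 ]
 [  0.           0.           1.        ]]
tray (array([323.8, 205.5]), 0.82, array([0.4645, 0.25  , 0.    ]))
finished_block (array([303.5, 247.7]), 0.95, array([0.5177, 0.2376, 0.003 ]))
```

View pics/w1.png

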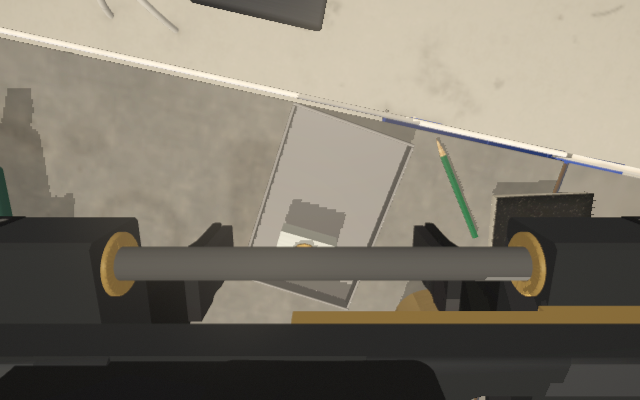

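The view shows the tray with corners at about (297,103), (411,147), (347,307), the finished block in its far half, and the pencil off to its right. Now over to the loose block.

Request:
arm_command:
  translation:
    - [-0.05, 0, -0.94]
    - [-0.05, 0, -0.94]
  rotation:
    - [0, 0, 0]
    - [0, 0, 0]
  grip: [-1, -1]

```text
time_s: 2.85
position: [0.4323, 0.1649, 0.2446]
tcp_rot: [[0.979, 0.0, -0.205], [0.205, -0.001, 0.979], [0.0, -1.0, -0.001]]
force: [0.0, -0.0, 0.3]
opening: 0.999
```

Request:
arm_command:
  translation:
    - [-0.05, 0, -0.94]
    - [-0.05, 0, -0.94]
  rotation:
    - [0, 0, 0]
    - [0, 0, 0]
  grip: [-1, -1]

```text
time_s: 3.05
position: [0.4444, 0.0893, 0.2447]
tcp_rot: [[0.979, 0.001, -0.203], [0.203, -0.001, 0.979], [0.001, -1.0, -0.001]]
force: [-0.1, -0.6, 0.2]
opening: 1.0
```

Request:
arm_command:
  translation:
    - [-0.05, 0, -0.94]
    - [-0.05, 0, -0.94]
  rotation:
    - [0, 0, 0]
    - [0, 0, 0]
  grip: [-1, -1]

```text
time_s: 3.25
position: [0.4562, 0.0145, 0.2449]
tcp_rot: [[0.979, 0.002, -0.202], [0.202, -0.001, 0.979], [0.001, -1.0, -0.001]]
force: [0.4, 1.0, -1.1]
opening: 1.002
```

Request:
arm_command:
  translation:
    - [-0.05, 0, -0.94]
    - [-0.05, 0, -0.94]
  rotation:
    - [0, 0, 0]
    - [0, 0, 0]
  grip: [-1, -1]

```text
time_s: 3.45
position: [0.468, -0.0603, 0.2449]
tcp_rot: [[0.979, 0.002, -0.202], [0.202, -0.002, 0.979], [0.002, -1.0, -0.002]]
force: [-0.1, 0.3, -0.9]
opening: 1.0
```

Request:
arm_command:
  translation:
    - [-0.05, 0, -0.94]
    - [-0.05, 0, -0.94]
  rotation:
    - [0, 0, 0]
    - [0, 0, 0]
  grip: [-1, -1]

```text
time_s: 3.65
position: [0.4796, -0.1351, 0.2449]
tcp_rot: [[0.979, 0.002, -0.202], [0.202, -0.002, 0.979], [0.002, -1.0, -0.002]]
force: [0.1, 0.1, 0.2]
opening: 1.002
```

Request:
arm_command:
  translation:
    - [-0.05, 0, -0.94]
    - [-0.05, 0, -0.94]
  rotation:
    - [0, 0, 0]
    - [0, 0, 0]
  grip: [-1, -1]

```text
time_s: 3.85
position: [0.491, -0.2097, 0.2449]
tcp_rot: [[0.979, 0.002, -0.202], [0.202, -0.002, 0.979], [0.001, -1.0, -0.003]]
force: [0.1, 0.5, 0.1]
opening: 0.997
```

Request:
arm_command:
  translation:
    - [-0.05, 0, -0.94]
    - [-0.05, 0, -0.94]
    - [-0.05, 0, -0.94]
  rotation:
    - [0, 0, 0]
    - [0, 0, 0]
    - [0, 0, 0]
  grip: [-1, -1, -1]

```text
time_s: 4.15
position: [0.5025, -0.2846, 0.2446]
tcp_rot: [[0.98, 0.002, -0.2], [0.2, -0.003, 0.98], [0.001, -1.0, -0.003]]
force: [-0.1, 0.3, -0.7]
opening: 1.003
```

```bash
python3 - <<'E'
from h import *
im,*C=cam("wrist"); cv2.imwrite("pics/w2.png",im); s=bot.read_state(); print(s["time_s"],s["position"].round(4),s["tcp_rot"].round(3))
for t,z in dict(bearing_block=0,bush_top=.042,slide_knob=.065,nest=.035).items(): print(t,spot("wrist",C,t,z))
E
```

```text
4.2 [ 0.5016 -0.2819  0.2442] [[ 0.979  0.    -0.202]
 [ 0.202  0.     0.979]
 [ 0.    -1.     0.   ]]
bearing_block (array([314.4, 148. ]), 0.62, array([ 0.4852, -0.2982,  0.    ]))
bush_top (array([310.9, 151.4]), 0.65, array([ 0.484 , -0.3008,  0.042 ]))
slide_knob (array([444.4, 154.4]), 0.7, array([ 0.4595, -0.1825,  0.065 ]))
nest None
```

View pics/w2.png

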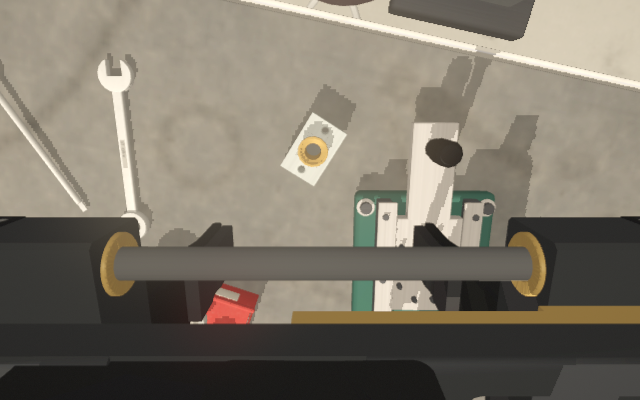

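The block is at (314,150) with corners near (315,113), (347,128), (316,186) and (281,167). The slide plate is at columns 412-460 and its knob at (444,153). Next I'll refine with a threshold.

```bash
cat >> h.py <<'E'
def rect(im,C,box,z,thr,show=False):
    l,t,r,b=box; g=im[t:b,l:r].astype(int); m=(g.min(2)>thr).astype(np.uint8)
    cs=cv2.findContours(m,cv2.RETR_EXTERNAL,cv2.CHAIN_APPROX_NONE)[0]; c=max(cs,key=cv2.contourArea)
    c=cv2.convexHull(c).reshape(-1,2)+[l+.0,t+.0]
    W=np.array([atz(*C,p,z)[:2] for p in c]); (cx,cy),sz,a=cv2.minAreaRect((W*1000).astype(np.float32))
    if sz[0]<sz[1]: a+=90; sz=sz[::-1]
    return np.round([cx/1000,cy/1000],4),np.round(sz,1),round((a+90)%180-90,1)
E
python3 - <<'E'
from h import *
im=cv2.imread("pics/w2.png"); s=bot.read_state(); _,*C=cam("wrist")
for thr in (150,165,180,195): print(thr,rect(im,C,(265,100,360,200),.028,thr))
for y in (130,170,175,180,190,200):
    r=im[y,395:480].min(1); i=np.where(r>165)[0]+395; print(y,i.min(),i.max(),atz(*C,(i.min(),y),.035)[:2].round(4),atz(*C,(i.max()+1,y),.035)[:2].round(4))
# green base left edge at z=.02
for y in (210,240,300):
    for x in range(340,400):
        b,g,r=im[y,x].astype(int)
        if g-r>30: print(y,x,atz(*C,(x,y),.02)[:2].round(4)); break
# tray from w1
im1=cv2.imread("pics/w1.png")
R=np.array([[.977,0,-.211],[.211,0,.977],[0,-1,0]]);
H=np.linalg.inv(np.block([[np.array(s["tcp_rot"]),np.array(s["position"])[:,None]],[np.zeros((1,3)),np.ones((1,1))]]))@np.block([[C[1],C[2][:,None]],[np.zeros((1,3)),np.ones((1,1))]])
T=np.eye(4);T[:3,:3]=R;T[:3,3]=[.4211,.2399,.2447];W=T@H
C1=[C[0],W[:3,:3],W[:3,3]]
P=[atz(*C1,p,.022)[:2] for p in((297,103),(411,147),(347,307))]
print("tray corners",np.round(P,4),"centre",(P[0]+P[2])/2,"yaw",np.degrees(np.arctan2(*(P[2]-P[1])[::-1])))
print("body bearing", rect(im1,C1,(270,225,345,250),.031,180))
E
```

```text
150 (array([ 0.4823, -0.2927]), array([63.3, 41.5]), -20.6)
165 (array([ 0.4821, -0.2928]), array([62.5, 40.5]), -20.4)
180 (array([ 0.4819, -0.2929]), array([62.1, 40.3]), -20.3)
195 (array([ 0.4819, -0.2929]), array([61.7, 39.7]), -20.3)
130 413 457 [ 0.4423 -0.2018] [ 0.4333 -0.1591]
170 411 444 [ 0.4807 -0.1933] [ 0.4737 -0.1602]
175 410 443 [ 0.4858 -0.193 ] [ 0.4788 -0.1597]
180 410 441 [ 0.4907 -0.1916] [ 0.4841 -0.1602]
190 409 452 [ 0.5008 -0.1899] [ 0.4917 -0.1464]
200 409 451 [ 0.5109 -0.1871] [ 0.5019 -0.1443]
240 355 [ 0.5698 -0.2283]
300 353 [ 0.6411 -0.214 ]
tray corners [[0.3611 0.2008]
 [0.3791 0.3224]
 [0.57   0.3002]] centre [0.46555516 0.25051308] yaw -6.644708551328056
body bearing (array([0.5016, 0.2251]), array([32.4, 16.7]), 85.5)
```

Request:
arm_command:
  translation:
    - [-0.268, 0.5, -0.086]
    - [-0.268, 0.9, -0.086]
    - [-0.268, 0.9, -0.086]
    - [-0.268, 0.9, -0.086]
    - [-0.268, 0.9, -0.086]
  rotation:
    - [0, 0.533, 0]
    - [0, 0.533, 0]
    - [0, 0.533, 0]
    - [0, 0.533, 0]
    - [0, 0.533, 0]
  grip: [-0.4, -0.4, -0.4, -0.4, -0.4]

```text
time_s: 4.95
position: [0.4819, -0.2906, 0.1724]
tcp_rot: [[0.939, -0.001, 0.343], [-0.343, 0.001, 0.939], [-0.001, -1.0, 0.0]]
force: [0.1, -1.8, 0.2]
opening: 0.715
```

```bash
python3 - <<'E'
from h import *
im,*C=cam("wrist"); cv2.imwrite("pics/w3.png",im); s=bot.read_state(); print(s["position"].round(4),s["tcp_rot"].round(4))
p=proj(*C,(.482,-.293,.028)); print(p)
E
```

```text
[ 0.4821 -0.2908  0.1727] [[ 9.401e-01 -0.000e+00  3.408e-01]
 [-3.408e-01  1.000e-04  9.401e-01]
 [-1.000e-04 -1.000e+00  1.000e-04]]
[319.81372091 187.95775404]
```

View pics/w3.png

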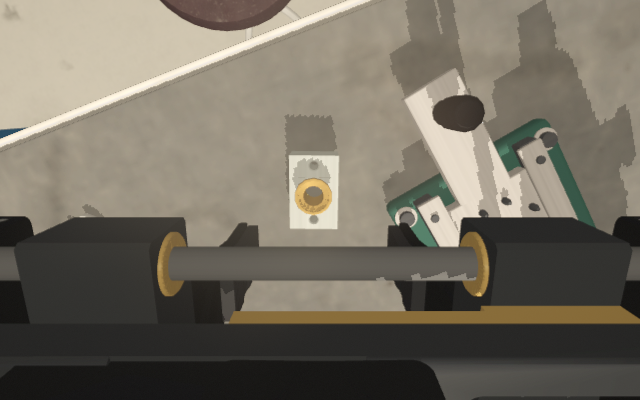

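The block is square to the jaws now, with its top face at cols 289–338 and rows 154–229, a bit left of the finger centre line.

```bash
python3 - <<'E'
from h import *
im=cv2.imread("pics/w3.png"); s=bot.read_state(); _,*C=cam("wrist")
print(rect(im,C,(270,195,350,235),.028,150))
P=np.mean([atz(*C,p,.028) for p in((289,154),(338.5,155),(338.5,229.5),(289,229))],0); R=np.array(s["tcp_rot"])
print(P,R.T@(P-s["position"]), C[2], R.T@(C[2]-s["position"]))
for q in((289,154),(338.5,155),(338.5,229.5),(289,229)): print(atz(*C,q,.028).round(4))
print("knob",atz(*C,(459,112),.075))
print([atz(*C,q,.035).round(4) for q in((405,97),(459,71))])
E
```

```text
(array([ 0.4996, -0.3055]), array([40.5, 29.7]), 68.8)
[ 0.48449162 -0.29945367  0.028     ] [ 0.00518328  0.14470874 -0.00731767] [ 0.42091762 -0.26879084  0.31306164] [-6.50523399e-02 -1.40348139e-01 -1.38890736e-04]
[ 0.4476 -0.307   0.028 ]
[ 0.4619 -0.27    0.028 ]
[ 0.5215 -0.2909  0.028 ]
[ 0.5069 -0.33    0.028 ]
knob [ 0.45540509 -0.18670449  0.075     ]
[array([ 0.4366, -0.2084,  0.035 ]), array([ 0.4324, -0.1654,  0.035 ])]
```

Request:
arm_command:
  translation:
    - [0.065, 0.4, -0.09]
    - [0.065, 0.9, -0.09]
    - [0.065, 0.9, -0.09]
  rotation:
    - [0, 0, 0]
    - [0, 0, 0]
    - [0, 0, 0]
  grip: [-0.4, -0.4, -0.4]

```text
time_s: 5.35
position: [0.4818, -0.2977, 0.0967]
tcp_rot: [[0.94, -0.007, 0.342], [-0.342, 0.007, 0.94], [-0.009, -1.0, 0.004]]
force: [-0.4, 0.6, 0.3]
opening: 0.7
```

Request:
arm_command:
  translation:
    - [0, 0.4, 0]
    - [0, 0.7, 0]
    - [0, 0.82, 0]
    - [0, 0.82, 0]
  rotation:
    - [0, 0, 0]
    - [0, 0, 0]
    - [0, 0, 0]
    - [0, 0, 0]
  grip: [-0.4, -0.4, -0.4, -0.4]

```text
time_s: 5.75
position: [0.4843, -0.2999, 0.0351]
tcp_rot: [[0.939, -0.001, 0.343], [-0.343, 0.001, 0.939], [-0.001, -1.0, 0.0]]
force: [-0.1, -0.2, 0.4]
opening: 0.705
```

Request:
arm_command:
  translation:
    - [0, 0, 0]
    - [0, 0, 0]
    - [0, 0, 0]
    - [0, 0, 0]
    - [0, 0, 0]
  rotation:
    - [0, 0, 0]
    - [0, 0, 0]
    - [0, 0, 0]
    - [0, 0, 0]
    - [0, 0, 0]
  grip: [1, 1, 1, 1, 1]

```text
time_s: 6.25
position: [0.4849, -0.3005, 0.036]
tcp_rot: [[0.939, 0.001, 0.344], [-0.344, -0.001, 0.939], [0.002, -1.0, -0.0]]
force: [-0.0, 1.2, 5.7]
opening: 0.456
```

Request:
arm_command:
  translation:
    - [0, -0.4, 0]
    - [0, -1, 0]
    - [0, -1, 0]
  rotation:
    - [0, 0, 0]
    - [0, 0, 0]
    - [0, 0, 0]
  grip: [1, 1, 1]

```text
time_s: 6.55
position: [0.4873, -0.3029, 0.12]
tcp_rot: [[0.939, 0.008, 0.344], [-0.344, -0.008, 0.939], [0.01, -1.0, -0.005]]
force: [0.2, -0.6, -0.7]
opening: 0.456
```

Request:
arm_command:
  translation:
    - [0, -0.6, 0]
    - [0, -1, 0]
    - [0, -1, 0]
    - [0, -1, 0]
  rotation:
    - [0, -0.537, 0]
    - [0, -0.537, 0]
    - [0, -0.537, 0]
    - [0, -0.537, 0]
  grip: [1, 1, 1, 1]

```text
time_s: 6.95
position: [0.4843, -0.3003, 0.1954]
tcp_rot: [[0.977, 0.001, -0.215], [0.215, -0.001, 0.977], [0.001, -1.0, -0.001]]
force: [-1.0, -0.2, -2.7]
opening: 0.459
```

Request:
arm_command:
  translation:
    - [0.4, -0.3, 0.3]
    - [0.93, -0.6, 0.76]
    - [0.93, -0.6, 0.76]
  rotation:
    - [0, 0, 0]
    - [0, 0, 0]
    - [0, 0, 0]
  grip: [1, 1, 1]

```text
time_s: 7.25
position: [0.547, -0.2223, 0.2442]
tcp_rot: [[0.977, 0.004, -0.213], [0.213, 0.0, 0.977], [0.004, -1.0, -0.001]]
force: [0.5, -0.1, -2.4]
opening: 0.454
```

Request:
arm_command:
  translation:
    - [0.5, 0, 0.4]
    - [0.93, 0, 0.76]
    - [0.93, 0, 0.76]
    - [0.93, 0, 0.76]
    - [0.93, 0, 0.76]
  rotation:
    - [0, 0, 0]
    - [0, 0, 0]
    - [0, 0, 0]
    - [0, 0, 0]
    - [0, 0, 0]
  grip: [1, 1, 1, 1, 1]

```text
time_s: 7.75
position: [0.6032, -0.1507, 0.2418]
tcp_rot: [[0.978, -0.003, -0.209], [0.209, 0.0, 0.978], [-0.003, -1.0, 0.001]]
force: [0.4, -0.0, -3.5]
opening: 0.455
```

```bash
python3 - <<'E'
from h import *
im,*C=cam("wrist"); cv2.imwrite("pics/w4.png",im); s=bot.read_state(); print(s["time_s"],s["position"].round(4),s["tcp_rot"].round(4),s["force"])
np.savez("w4.npz",K=C[0],R=C[1],o=C[2])
for t,z in dict(bush_top=None,slide_knob=.065,nest=.035).items(): print(t,spot("wrist",C,t,z))
E
```

```text
7.8 [ 0.6032 -0.1511  0.2421] [[ 9.780e-01 -2.000e-03 -2.085e-01]
 [ 2.085e-01  2.000e-04  9.780e-01]
 [-1.900e-03 -1.000e+00  6.000e-04]] [-0.08506969 -0.62681072 -2.16349047]
bush_top None
slide_knob (array([323.9, 229.9]), 0.21, array([ 0.6503, -0.1395,  0.065 ]))
nest (array([320.3, 148.7]), 0.64, array([ 0.5799, -0.158 ,  0.035 ]))
```

View pics/w4.png

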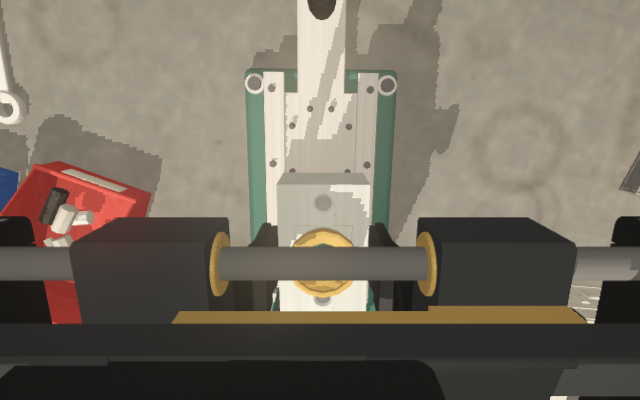

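The view shows the nest's side pins at (292/349, 126 and 172), the front pins at (310/331,108), so the nest centre is near (320.5,149). The held block's near lower edge is at row 174 (cols 278–370).

```bash
python3 - <<'E'
from h import *
d=np.load("w4.npz"); C=[d["K"],d["R"],d["o"]]; s=bot.read_state(); R=np.array(s["tcp_rot"]); p=np.array(s["position"])
f=lambda q,z:(R.T@(atz(*C,q,z)-p)).round(4)
print("bottom near", f((278,174),p[2]-.036),f((370,174),p[2]-.036),"top near",f((278,184),p[2]-.008),f((370,184),p[2]-.008),"bush",f((323,262),p[2]-.036+.042))
P=[atz(*C,q,.0445)[:2] for q in((292,126),(349,126),(292,172),(349,172))]; print(np.round(P,4),np.mean(P,0).round(4))
print("front",atz(*C,(320.5,108),.0445)[:2])
N=np.mean(P,0); print("nest rel TCP tool",f(proj(*C,[*N,.04]),.04), [np.degrees(np.arctan2(*(P[i+2]-P[i])[::-1])).round(1) for i in(0,1)])
im=cv2.imread("pics/w4.png"); cv2.imwrite("pics/w4c.png",cv2.resize(im[60:200,230:410],None,fx=4,fy=4,interpolation=cv2.INTER_CUBIC))
E
```

```text
bottom near [-0.032   0.036  -0.0219] [-0.032   0.036   0.0241] top near [-0.033   0.008  -0.0185] [-0.033   0.008   0.0204] bush [-0.0037 -0.006   0.0006]
[[ 0.5637 -0.1884]
 [ 0.5525 -0.1365]
 [ 0.6064 -0.1802]
 [ 0.5949 -0.1266]] [ 0.5794 -0.1579]
front [ 0.5421396  -0.16584061]
nest rel TCP tool [-0.025   0.2028 -0.0014] [np.float64(10.9), np.float64(13.1)]
```

View pics/w4c.png

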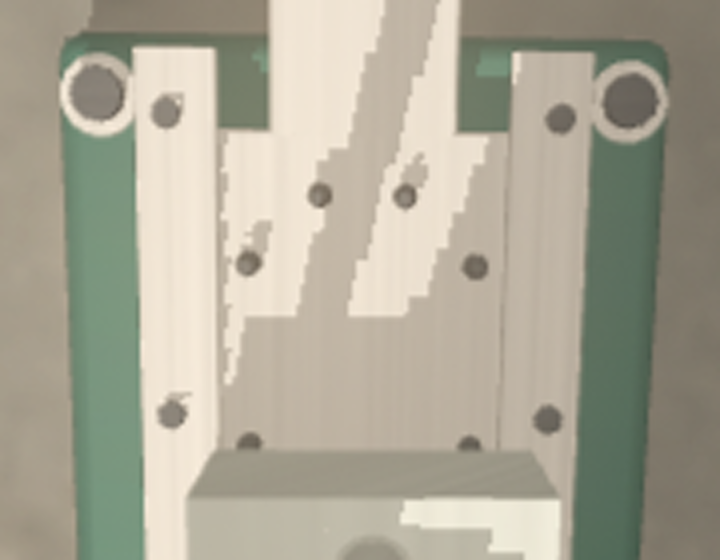

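Request:
arm_command:
  translation:
    - [-0.288, 0.4, -0.03]
    - [-0.288, 1, -0.03]
    - [-0.288, 1, -0.03]
  rotation:
    - [0, 0, 0]
    - [0, 0, 0]
    - [0, 0, 0]
  grip: [1, 1, 1]

```text
time_s: 8.25
position: [0.577, -0.1562, 0.157]
tcp_rot: [[0.978, -0.014, -0.208], [0.208, 0.007, 0.978], [-0.012, -1.0, 0.009]]
force: [-0.2, -0.7, -2.7]
opening: 0.458
```

Request:
arm_command:
  translation:
    - [0, 0.5, 0]
    - [0, 0.9, 0]
    - [0, 0.9, 0]
    - [0, 0.9, 0]
  rotation:
    - [0, 0, 0]
    - [0, 0, 0]
    - [0, 0, 0]
    - [0, 0, 0]
  grip: [1, 1, 1, 1]

```text
time_s: 8.65
position: [0.5833, -0.158, 0.0924]
tcp_rot: [[0.978, 0.001, -0.209], [0.209, -0.001, 0.978], [0.001, -1.0, -0.001]]
force: [0.6, -0.1, -1.6]
opening: 0.458
```

```bash
python3 - <<'E'
from h import *
s=bot.read_state(); print(s["time_s"],s["position"].round(4),s["force"].round(1)); R=np.array(s["tcp_rot"])
t=np.array([.5794,-.1579,.071])+R[:,0]*.002-R[:,2]*.001; t[2]=.071
print((R.T@(t-s["position"])/.08).round(3))
im,*C=cam("wrist"); cv2.imwrite("pics/w5.png",im)
E
```

```text
8.65 [ 0.5833 -0.158   0.0924] [ 0.6 -0.1 -1.6]
[-0.023  0.268 -0.   ]
```

View pics/w5.png

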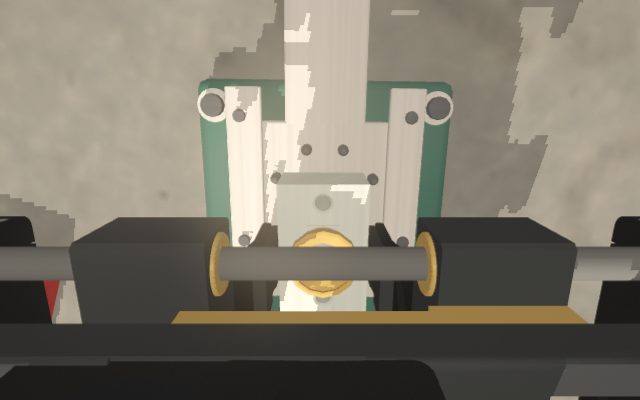

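Laterally centred: front pins at (307,150) and (343,150), mid-column 325 against the block's 324. I'll check the fore-aft position before lowering.

```bash
python3 - <<'E'
from h import *
s=bot.read_state();_,*C=cam("wrist"); R=np.array(s["tcp_rot"]); p=s["position"]
f=lambda q,z:(R.T@(atz(*C,q,z)-p)).round(4)
print(f((307,150),.0445),f((343,150),.0445),f((277,178.5),.0445),f((373,180),.0445),"blk",f((324,174),p[2]-.036), p)
E
```

```text
[-0.042   0.0487 -0.0086] [-0.042   0.0487  0.0105] [-0.0265  0.0488 -0.025 ] [-0.0257  0.0487  0.0269] blk [-0.0315  0.0359  0.0004] [ 0.58409348 -0.15830229  0.09332854]
```

Request:
arm_command:
  translation:
    - [-0.038, 0.08, 0]
    - [-0.038, 0.15, 0]
    - [-0.038, 0.22, 0]
    - [-0.038, 0.265, 0]
    - [-0.038, 0.265, 0]
  rotation:
    - [0, 0, 0]
    - [0, 0, 0]
    - [0, 0, 0]
    - [0, 0, 0]
    - [0, 0, 0]
  grip: [1, 1, 1, 1, 1]

```text
time_s: 9.25
position: [0.5798, -0.1578, 0.071]
tcp_rot: [[0.978, 0.001, -0.209], [0.209, 0.0, 0.978], [0.001, -1.0, -0.0]]
force: [-1.2, 2.6, 7.0]
opening: 0.455
```

Request:
arm_command:
  translation:
    - [0, 0, 0]
    - [0, 0, 0]
    - [0, 0, 0]
  rotation:
    - [0, 0, 0]
    - [0, 0, 0]
    - [0, 0, 0]
  grip: [-0.4, -0.4, -0.4]

```text
time_s: 9.55
position: [0.5794, -0.1581, 0.0696]
tcp_rot: [[0.978, 0.0, -0.21], [0.21, -0.0, 0.978], [0.0, -1.0, -0.0]]
force: [-0.5, 0.2, 0.7]
opening: 0.641
```

Request:
arm_command:
  translation:
    - [0, -0.4, 0]
    - [0, -1, 0]
    - [0, -1, 0]
  rotation:
    - [0, 0, 0]
    - [0, 0, 0]
    - [0, 0, 0]
  grip: [-0.4, -0.4, -0.4]

```text
time_s: 9.85
position: [0.5834, -0.1598, 0.1554]
tcp_rot: [[0.978, 0.011, -0.21], [0.21, -0.006, 0.978], [0.01, -1.0, -0.008]]
force: [1.4, -0.5, 0.7]
opening: 0.698
```

Request:
arm_command:
  translation:
    - [0.8, -0.6, 0]
    - [0.8, -0.8, 0]
    - [0.8, -0.8, 0]
    - [0.8, -0.8, 0]
  rotation:
    - [0, 0, 0]
    - [0, 0, 0]
    - [0, 0, 0]
    - [0, 0, 0]
  grip: [-0.4, -0.4, -0.4, -0.4]

```text
time_s: 10.25
position: [0.6389, -0.1447, 0.2125]
tcp_rot: [[0.978, -0.007, -0.208], [0.208, 0.001, 0.978], [-0.007, -1.0, 0.002]]
force: [-6.5, -1.6, -0.1]
opening: 0.7
```

```bash
python3 - <<'E'
from h import *
im,*C=cam("wrist"); cv2.imwrite("pics/w6.png",im[:260]); s=bot.read_state(); print(s["time_s"],s["position"].round(4),s["force"].round(1))
R=np.array(s["tcp_rot"]);P=np.array([.5794,-.158,.035])
for dx,dy in((-31,-20),(-31,20),(31,-20),(31,20),(0,0)): print(proj(*C,P+np.array([.978*dx-.209*dy,.209*dx+.978*dy,28 if dx else 42])/1000).round(1))
for t,z in dict(bush_top=.077,slide_knob=.065,nest=.035,lever_ball=.327).items(): print(t,spot("wrist",C,t,z))
E
```

```text
10.3 [ 0.639  -0.1447  0.2123] [-4.9 -1.2  0.7]
[295.8  70.5]
[347.5  70.5]
[297.2 150.8]
[346.4 150.7]
[321.7 111.9]
bush_top (array([319.6, 110.8]), 0.68, array([ 0.579 , -0.1597,  0.077 ]))
slide_knob None
nest (array([320.3, 113.3]), 0.59, array([ 0.5813, -0.1588,  0.035 ]))
lever_ball None
```

View pics/w6.png

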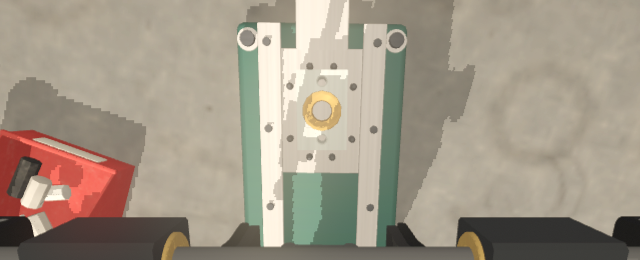

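The block sits inside all eight pins (pins at rows 66–157, bush at (321,110)). The body brushed the resting lever ball with about 5 N, so I'm backing off towards the knob.

Request:
arm_command:
  translation:
    - [-0.5, 0, 0]
    - [-0.9, 0, 0]
    - [-0.9, 0, 0]
  rotation:
    - [0, 0, 0]
    - [0, 0, 0]
    - [0, 0, 0]
  grip: [-0.4, -0.4, -0.4]

```text
time_s: 10.8
position: [0.5669, -0.1593, 0.2125]
tcp_rot: [[0.978, -0.006, -0.208], [0.208, 0.002, 0.978], [-0.006, -1.0, 0.004]]
force: [1.4, -1.1, 0.4]
opening: 0.702
```

Request:
arm_command:
  translation:
    - [-0.5, 0, 0]
    - [-0.9, 0, 0]
    - [-0.9, 0, 0]
    - [-0.9, 0, 0]
    - [-0.9, 0, 0]
  rotation:
    - [0, 0, 0]
    - [0, 0, 0]
    - [0, 0, 0]
    - [0, 0, 0]
    - [0, 0, 0]
  grip: [-0.4, -0.4, -0.4, -0.4, -0.4]

```text
time_s: 11.3
position: [0.5027, -0.1752, 0.2139]
tcp_rot: [[0.978, 0.002, -0.21], [0.21, -0.001, 0.978], [0.002, -1.0, -0.001]]
force: [0.4, -0.3, 0.2]
opening: 0.699
```

```bash
python3 - <<'E'
from h import *
im,*C=cam("wrist"); s=bot.read_state(); print(s["time_s"],s["position"].round(4),s["force"].round(1))
cv2.imwrite("pics/w7.png",im)
R=np.array(s["tcp_rot"])
for t,z in dict(slide_knob=.065,nest=.035).items():
    r=spot("wrist",C,t,z); print(t,r, r and models.recognise("wrist",t)[:1])
print((R.T@(np.array([.4572,-.1841,.068])-s["position"])/.08).round(3), proj(*C,[.4572,-.1841,.065]))
m=(im.max(2)<70).astype(np.uint8); m[195:]=0
n,l,st,c=cv2.connectedComponentsWithStats(m)
for i in range(1,n):
    if st[i,4]>150: print(st[i],c[i].round(1),atz(*C,c[i],.073).round(4))
E
```

```text
11.35 [ 0.5027 -0.175   0.2138] [-0.2  1.   0.2]
slide_knob (array([326.6, 129.3]), 0.81, array([ 0.4572, -0.1822,  0.065 ])) [{'extent': [0.4514, 0.2467, 0.5648, 0.7795], 'conf': 0.68}]
nest None None
[-0.582  1.822  0.01 ] [324.21823968 128.77420295]
```

Request:
arm_command:
  translation:
    - [-0.3, 0.2, 0.01]
    - [-0.582, 0.5, 0.01]
    - [-0.582, 0.9, 0.01]
    - [-0.582, 0.9, 0.01]
  rotation:
    - [0, 0, 0]
    - [0, 0, 0]
    - [0, 0, 0]
    - [0, 0, 0]
  grip: [-0.4, -0.4, -0.4, -0.4]

```text
time_s: 11.9
position: [0.4533, -0.1824, 0.1389]
tcp_rot: [[0.978, -0.006, -0.209], [0.209, 0.005, 0.978], [-0.005, -1.0, 0.006]]
force: [0.2, 0.8, -0.2]
opening: 0.698
```

Request:
arm_command:
  translation:
    - [0, 0.4, 0]
    - [0, 0.75, 0]
    - [0, 0.92, 0]
    - [0, 0.92, 0]
  rotation:
    - [0, 0, 0]
    - [0, 0, 0]
    - [0, 0, 0]
    - [0, 0, 0]
  grip: [-0.4, -0.4, -0.4, -0.4]

```text
time_s: 12.3
position: [0.4559, -0.1836, 0.0674]
tcp_rot: [[0.978, -0.001, -0.21], [0.21, 0.001, 0.978], [-0.001, -1.0, 0.001]]
force: [0.6, -0.4, 0.1]
opening: 0.701
```

Request:
arm_command:
  translation:
    - [0, 0, 0]
    - [0, 0, 0]
    - [0, 0, 0]
    - [0, 0, 0]
    - [0, 0, 0]
  rotation:
    - [0, 0, 0]
    - [0, 0, 0]
    - [0, 0, 0]
    - [0, 0, 0]
    - [0, 0, 0]
  grip: [1, 1, 1, 1, 1]

```text
time_s: 12.8
position: [0.4557, -0.1839, 0.0687]
tcp_rot: [[0.978, 0.001, -0.21], [0.21, -0.001, 0.978], [0.001, -1.0, -0.001]]
force: [-0.1, -0.2, 0.0]
opening: 0.33
```

Request:
arm_command:
  translation:
    - [0, 0, 0]
    - [0.1, 0, 0]
    - [0.3, 0, 0]
    - [0.5, 0, 0]
    - [0.8, 0, 0]
  rotation:
    - [0, 0, 0]
    - [0, 0, 0]
    - [0, 0, 0]
    - [0, 0, 0]
    - [0, 0, 0]
  grip: [1, 1, 1, 1, 1]

```text
time_s: 13.3
position: [0.5172, -0.1709, 0.0685]
tcp_rot: [[0.978, -0.003, -0.21], [0.21, -0.001, 0.978], [-0.003, -1.0, -0.0]]
force: [-2.5, -4.2, 2.3]
opening: 0.265
```

Request:
arm_command:
  translation:
    - [0.2, 0, 0]
    - [0.4, 0, 0]
    - [0.5, 0, 0]
    - [0.6, 0, 0]
    - [0.7, 0, 0]
  rotation:
    - [0, 0, 0]
    - [0, 0, 0]
    - [0, 0, 0]
    - [0, 0, 0]
    - [0, 0, 0]
  grip: [1, 1, 1, 1, 1]

```text
time_s: 13.8
position: [0.5731, -0.1597, 0.0685]
tcp_rot: [[0.978, 0.0, -0.21], [0.21, -0.002, 0.978], [-0.0, -1.0, -0.002]]
force: [-2.6, -5.1, 2.8]
opening: 0.266
```

Request:
arm_command:
  translation:
    - [0.06, 0, 0]
    - [0.1, 0, 0]
    - [0.14, 0, 0]
    - [0.17, 0, 0]
    - [0.17, 0, 0]
  rotation:
    - [0, 0, 0]
    - [0, 0, 0]
    - [0, 0, 0]
    - [0, 0, 0]
    - [0, 0, 0]
  grip: [1, 1, 1, 1, 1]

```text
time_s: 14.3
position: [0.5771, -0.1588, 0.0684]
tcp_rot: [[0.977, -0.02, -0.214], [0.214, -0.003, 0.977], [-0.02, -1.0, 0.002]]
force: [-21.1, -16.0, 16.0]
opening: 0.267
```

Request:
arm_command:
  translation:
    - [-0.05, 0, -0.03]
    - [0, 0, -0.03]
    - [0.05, 0, -0.03]
    - [0.1, 0, -0.03]
    - [0.1, 0, -0.03]
  rotation:
    - [0, 0, 0]
    - [0, 0, 0]
    - [0, 0, 0]
    - [0, 0, 0]
    - [0, 0, 0]
  grip: [1, 1, 1, 1, 1]

```text
time_s: 14.8
position: [0.5807, -0.1581, 0.0676]
tcp_rot: [[0.976, -0.031, -0.215], [0.215, 0.0, 0.977], [-0.03, -1.0, 0.007]]
force: [-27.2, -15.5, 18.7]
opening: 0.267
```

```bash
python3 - <<'E'
from h import *
im,*C=cam("wrist"); cv2.imwrite("pics/w8.png",im); s=bot.read_state(); print(s["time_s"],s["position"].round(4),s["force"].round(1),s["tau"].round(1))
for n in("top","scene"):
    c,*D=cam(n); cv2.imwrite(f"pics/{n}8.png",c); print(n,spot(n,D,"slide_knob",.065),spot(n,D,"nest",.035),spot(n,D,"bush_top",.077),spot(n,D,"press",0),spot(n,D,"lever_ball",.327))
E
python3 - <<'E'
import cv2,numpy as np
a=cv2.imread("pics/scene8.png")[140:290,280:420]; b=cv2.imread("pics/w8.png")[:,140:500]
a=cv2.resize(a,None,fx=3,fy=3,interpolation=cv2.INTER_CUBIC); b=cv2.resize(b,(360,450))
cv2.imwrite("pics/m8.png",np.hstack([a,b]))
E
```

```text
14.85 [ 0.5807 -0.1581  0.0676] [-27.5 -14.8  18.5] [ 13.3 -39.5 -19.5   5.5  -5.4  -0. ]
top (array([334.5, 222. ]), 0.41, array([ 0.5799, -0.1547,  0.065 ])) (array([327.5, 202.5]), 0.68, array([ 0.7154, -0.1163,  0.035 ])) None (array([329.7, 210. ]), 0.78, array([ 0.6973, -0.1281,  0.    ])) (array([350.4, 160.8]), 0.47, array([ 0.7171, -0.2137,  0.327 ]))
scene (array([333.3, 235.6]), 0.51, array([ 0.5966, -0.1514,  0.065 ])) (array([348.7, 225.4]), 0.7, array([ 0.6903, -0.1402,  0.035 ])) None (array([346.8, 230.3]), 0.74, array([ 0.6919, -0.1319,  0.    ])) (array([367.4, 175.9]), 0.63, array([ 0.6848, -0.2056,  0.327 ]))
```

View pics/m8.png

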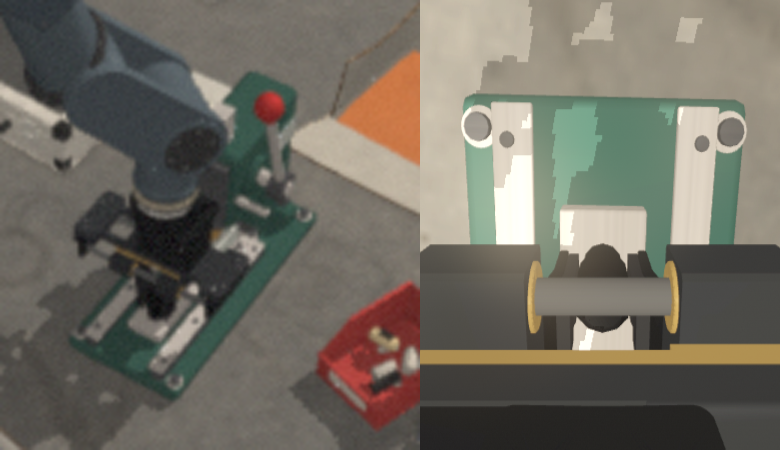

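The left crop shows the gripper holding the knob near the head with the lever up. In the right crop the plate's front end is at row 205 and the base's front edge at row 97. I'll work out the slide position from that distance.

```bash
python3 - <<'E'
from h import *
s=bot.read_state(); print(s["moment"].round(2))
def edge(f,C,cols,rows,z,fn):
    pass
_,*C=cam("wrist")
u=np.array([.978,.209,0])
im=cv2.imread("pics/w8.png"); g=im.min(2).astype(int)
for x in (300,315,330): 
    col=im[:,x].astype(int); print(x,[ (y,tuple(col[y])) for y in (80,84,86,88,92,176,180,182,184,188)])
b=atz(*C,(323,86),.02); p=atz(*C,(323,182),.035); print("base front",b,"plate front",p,(p-b)@u)
d=np.load("w4.npz"); D=[d["K"],d["R"],d["o"]]
b4=atz(*D,(321,70),.02); n4=atz(*D,(320.5,149),.0445); print("w4 base front",b4,"nest-base",(n4-b4)@u)
E
```

```text
[-2.63  4.77  0.03]
300 [(80, (np.int64(128), np.int64(144), np.int64(152))), (84, (np.int64(127), np.int64(144), np.int64(152))), (86, (np.int64(97), np.int64(115), np.int64(90))), (88, (np.int64(103), np.int64(122), np.int64(92))), (92, (np.int64(123), np.int64(145), np.int64(107))), (176, (np.int64(120), np.int64(141), np.int64(118))), (180, (np.int64(120), np.int64(140), np.int64(119))), (182, (np.int64(148), np.int64(165), np.int64(172))), (184, (np.int64(158), np.int64(174), np.int64(184))), (188, (np.int64(193), np.int64(209), np.int64(220)))]
315 [(80, (np.int64(130), np.int64(147), np.int64(154))), (84, (np.int64(130), np.int64(146), np.int64(154))), (86, (np.int64(99), np.int64(116), np.int64(97))), (88, (np.int64(100), np.int64(121), np.int64(90))), (92, (np.int64(119), np.int64(142), np.int64(102))), (176, (np.int64(116), np.int64(136), np.int64(111))), (180, (np.int64(117), np.int64(137), np.int64(112))), (182, (np.int64(141), np.int64(158), np.int64(157))), (184, (np.int64(155), np.int64(171), np.int64(181))), (188, (np.int64(189), np.int64(205), np.int64(216)))]
330 [(80, (np.int64(134), np.int64(151), np.int64(159))), (84, (np.int64(135), np.int64(152), np.int64(159))), (86, (np.int64(101), np.int64(118), np.int64(103))), (88, (np.int64(100), np.int64(118), np.int64(88))), (92, (np.int64(105), np.int64(124), np.int64(91))), (176, (np.int64(114), np.int64(133), np.int64(106))), (180, (np.int64(114), np.int64(133), np.int64(106))), (182, (np.int64(122), np.int64(141), np.int64(122))), (184, (np.int64(156), np.int64(172), np.int64(181))), (188, (np.int64(187), np.int64(204), np.int64(215)))]
base front [ 0.50645837 -0.17416796  0.02      ] plate front [ 0.55250425 -0.16416974  0.035     ] 0.04712249750961681
w4 base front [ 0.50735667 -0.17285165  0.02      ] nest-base 0.07322081801603916
```

Request:
arm_command:
  translation:
    - [0.03, 0, -0.05]
    - [0.06, 0, -0.05]
    - [0.09, 0, -0.05]
    - [0.09, 0, -0.05]
  rotation:
    - [0, 0, 0]
    - [0, 0, 0]
    - [0, 0, 0]
    - [0, 0, 0]
  grip: [1, 1, 1, 1]

```text
time_s: 15.9
position: [0.5853, -0.1572, 0.0664]
tcp_rot: [[0.976, -0.039, -0.214], [0.215, 0.007, 0.977], [-0.036, -0.999, 0.015]]
force: [-30.9, -9.3, 18.3]
opening: 0.264
```

```bash
python3 - <<'E'
from h import *
im,*C=cam("wrist"); cv2.imwrite("pics/w9.png",im); s=bot.read_state(); u=np.array([.978,.209,0])
def rows(im):
    o=[]
    for x in(296,305,315,325,335):
        c=im[:,x].astype(int); gr=c[:,1]-c[:,2]   # green minus red
        g=np.where(gr>8)[0]; g=g[(g>40)&(g<215)]; o.append((x,g.min(),g.max()))
    return o
for f in("pics/w8.png","pics/w9.png"): print(rows(cv2.imread(f)))
r=rows(im); print([((atz(*C,(x,b+1),.035)-atz(*C,(x,a),.02))@u).round(4) for x,a,b in r], s["position"],s["force"])
# knob rows
for f in("pics/w8.png","pics/w9.png"):
    c=cv2.imread(f)[:,322].max(1).astype(int); print(c[200:260:3])
E
```

```text
[(296, np.int64(85), np.int64(181)), (305, np.int64(86), np.int64(181)), (315, np.int64(86), np.int64(181)), (325, np.int64(86), np.int64(182)), (335, np.int64(86), np.int64(182))]
[(296, np.int64(77), np.int64(173)), (305, np.int64(77), np.int64(173)), (315, np.int64(77), np.int64(174)), (325, np.int64(77), np.int64(174)), (335, np.int64(77), np.int64(174))]
[np.float64(0.0473), np.float64(0.0473), np.float64(0.0478), np.float64(0.0479), np.float64(0.0479)] [ 0.58530968 -0.15721032  0.06636613] [-30.77872322  -9.1668179   18.43996236]
[222 222 222 222 222 222  82  81  80  79  77  75  73  71  69  69 116 123
 129 132]
[222 222 222  95  88  85  84  82  81  78  78  76  74  73  72  70 116 123
 129 132]
```

```bash
python3 - <<'E'
from h import *
s=bot.read_state(); _,*C=cam("wrist"); c=eyes.capture("wrist"); H=np.array(c["hand_eye"]); K=np.array(c["mtx"]); u=np.array([.978,.209,0])
T=np.eye(4); T[:3,:3]=[[.978,0,-.2093],[.2093,0,.978],[0,-1,0]]; T[:3,3]=[.5027,-.175,.2138]; W=T@H; D=[K,W[:3,:3],W[:3,3]]
im=cv2.imread("pics/w7.png"); 
m=(im[:,:,1].astype(int)-im[:,:,2]>8)
for x in(280,290,365,375): g=np.where(m[20:215,x])[0]+20; print(x,g[:1],g[-1:])
g=im.min(2).astype(int)
for x in(305,315,325,335,345): print(x, [int(v) for v in g[70:130:4,x]])
np.savez("w7.npz",K=K,R=D[1],o=D[2])
E
```

```text
280 [179] [182]
290 [180] [202]
365 [178] [183]
375 [177] [184]
305 [136, 137, 140, 145, 150, 149, 146, 138, 215, 216, 216, 216, 216, 217, 217]
315 [120, 112, 112, 111, 108, 109, 112, 117, 217, 217, 216, 217, 217, 68, 69]
325 [108, 107, 107, 108, 106, 107, 106, 108, 173, 173, 173, 173, 66, 73, 72]
335 [109, 107, 107, 107, 108, 107, 108, 107, 170, 169, 170, 169, 164, 66, 69]
345 [108, 106, 106, 107, 108, 109, 109, 110, 167, 167, 167, 167, 213, 213, 213]
```

View pics/w7.png

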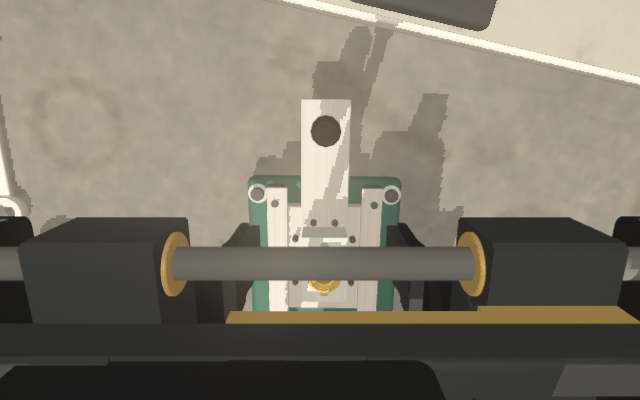

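In this earlier slide-out view the plate end is at row 100, base front at row 178, knob top at (325,131).

```bash
python3 - <<'E'
from h import *
d=np.load("w7.npz"); D=[d["K"],d["R"],d["o"]]; u=np.array([.978,.209,0])
a=(atz(*D,(325,100.5),.035)@u); knob=atz(*D,(325.5,131),.081)
for zb in(.0,.02): print(zb,"sep out",a-atz(*D,(325,178),zb)@u)
print("knob",knob,"knob-plate",knob@u-a)
s=bot.read_state(); _,*C=cam("wrist")
for zb in(0,.02): print("sep in",atz(*C,(320,174.5),.035)@u-atz(*C,(320,77),zb)@u, atz(*C,(320,174.5),.030)@u-atz(*C,(320,77),zb)@u)
# w9 knob top near edge
c=cv2.imread("pics/w9.png"); print([int(v) for v in c[195:260,322].max(1)])
E
```

```text
0.0 sep out -0.07555701061842246
0.02 sep out -0.07149568203890544
knob [ 0.45731362 -0.18277884  0.081     ] knob-plate 0.02285439243859
sep in 0.04976878248061739 0.050547320204546164
sep in 0.047598337935005564 0.04837687565893434
[222, 222, 222, 222, 222, 222, 222, 222, 222, 222, 222, 222, 222, 155, 95, 88, 88, 88, 87, 87, 85, 85, 84, 84, 84, 84, 82, 82, 82, 81, 81, 80, 78, 78, 77, 78, 77, 77, 76, 76, 75, 74, 74, 73, 73, 74, 73, 72, 72, 71, 70, 83, 107, 116, 119, 122, 123, 126, 127, 129, 129, 130, 132, 133, 133]
```

The gripper slipped on the knob while the plate stayed put against the base, so the slide is at its hard rear stop. I'll ease off, let go and rise, then triangulate the ball from the fixed cameras.

Request:
arm_command:
  translation:
    - [-0.08, 0, 0.02]
    - [-0.16, 0, 0.05]
    - [-0.16, 0, 0.05]
  rotation:
    - [0, 0, 0]
    - [0, 0, 0]
    - [0, 0, 0]
  grip: [1, 1, 1]

```text
time_s: 16.4
position: [0.5848, -0.1573, 0.0667]
tcp_rot: [[0.978, -0.008, -0.21], [0.21, 0.002, 0.978], [-0.008, -1.0, 0.004]]
force: [-6.4, -5.2, -2.0]
opening: 0.272
```

Request:
arm_command:
  translation:
    - [0, 0, 0]
    - [0, 0, 0]
    - [0, 0, 0]
    - [0, 0, 0]
  rotation:
    - [0, 0, 0]
    - [0, 0, 0]
    - [0, 0, 0]
    - [0, 0, 0]
  grip: [-0.4, -0.4, -0.4, -0.4]

```text
time_s: 16.8
position: [0.5896, -0.1573, 0.0683]
tcp_rot: [[0.978, 0.001, -0.21], [0.21, 0.0, 0.978], [0.001, -1.0, -0.0]]
force: [-0.5, 0.6, 0.0]
opening: 0.546
```

```bash
python3 - <<'E'
from h import *
s=bot.read_state(); print(s["time_s"],s["position"].round(4),s["tcp_rot"].round(3),s["force"].round(1),s["opening"])
L=[]
for n,ap in(("top",(349,166)),("scene",(368.5,175))):
    _,*C=cam(n); im=cv2.imread(f"pics/{n}0.png").astype(int); m=(im[:,:,2]-im[:,:,1]>60)&(im[:,:,2]-im[:,:,0]>60)
    yy,xx=np.where(m); k=np.hypot(xx-ap[0],yy-ap[1])<9; p=(xx[k].mean(),yy[k].mean()); print(n,p,k.sum(),xx[k].min(),xx[k].max(),yy[k].min(),yy[k].max())
    L.append((C[2],ray(*C,p)))
A=[];b=[]
for o,d in L:
    d=d/np.linalg.norm(d); M=np.eye(3)-np.outer(d,d); A.append(M); b.append(M@o)
X=np.linalg.lstsq(np.vstack(A),np.hstack(b),rcond=None)[0]; print(X.round(4))
for o,d in L: print((o+d*(.327-o[2])/d[2]).round(4))
E
```

```text
16.8 [ 0.5896 -0.1573  0.0683] [[ 0.978  0.001 -0.21 ]
 [ 0.21   0.     0.978]
 [ 0.001 -1.    -0.   ]] [-0.5  0.6  0. ] 0.5458825381571062
top (np.float64(349.1506849315069), np.float64(162.02739726027397)) 73 343 355 158 168
scene (np.float64(369.42424242424244), np.float64(175.0909090909091)) 66 365 374 171 180
[ 0.6945 -0.2087  0.3339]
[ 0.7096 -0.2085  0.327 ]
[ 0.6922 -0.2076  0.327 ]
```

Request:
arm_command:
  translation:
    - [0, -0.5, 0]
    - [0, -1, 0]
    - [0, -1, 0]
  rotation:
    - [0, 0, 0]
    - [0, 0, 0]
    - [0, 0, 0]
  grip: [-1, -1, -1]

```text
time_s: 17.2
position: [0.5928, -0.159, 0.1537]
tcp_rot: [[0.978, 0.011, -0.21], [0.21, -0.005, 0.978], [0.01, -1.0, -0.007]]
force: [1.3, -0.6, 0.9]
opening: 0.886
```

Request:
arm_command:
  translation:
    - [-0.3, -0.6, 0]
    - [-0.3, -1, 0]
  rotation:
    - [0, 0, 0]
    - [0, 0, 0]
  grip: [-1, -1]

```text
time_s: 17.4
position: [0.5628, -0.162, 0.2272]
tcp_rot: [[0.978, -0.006, -0.209], [0.209, 0.003, 0.978], [-0.005, -1.0, 0.004]]
force: [1.2, -0.1, 0.2]
opening: 0.983
```

Request:
arm_command:
  translation:
    - [0, -0.6, 0]
    - [0, -1, 0]
  rotation:
    - [0, 0, 0]
    - [0, 0, 0]
  grip: [-1, -1]

```text
time_s: 17.6
position: [0.566, -0.1628, 0.3108]
tcp_rot: [[0.978, 0.003, -0.21], [0.21, -0.001, 0.978], [0.003, -1.0, -0.002]]
force: [1.1, -0.2, -0.9]
opening: 0.997
```

Request:
arm_command:
  translation:
    - [0, -0.6, 0]
    - [0, -1, 0]
  rotation:
    - [0, 0, 0]
    - [0, 0, 0]
  grip: [-1, -1]

```text
time_s: 17.8
position: [0.566, -0.1626, 0.3911]
tcp_rot: [[0.978, 0.003, -0.21], [0.21, -0.001, 0.978], [0.003, -1.0, -0.002]]
force: [0.1, -0.8, -0.4]
opening: 1.0
```

Request:
arm_command:
  translation:
    - [0, -0.25, 0]
    - [0, -0.25, 0]
    - [0, -0.25, 0]
  rotation:
    - [0, 0, 0]
    - [0, 0, 0]
    - [0, 0, 0]
  grip: [-1, -1, -1]

```text
time_s: 18.1
position: [0.5651, -0.1623, 0.4071]
tcp_rot: [[0.978, -0.001, -0.21], [0.21, 0.001, 0.978], [-0.001, -1.0, 0.001]]
force: [0.0, 0.2, 0.6]
opening: 1.0
```

```bash
python3 - <<'E'
from h import *
s=bot.read_state(); print(s["time_s"],s["position"].round(4),s["tcp_rot"].round(3),s["force"].round(1),s["joint_positions"].round(1))
R=np.array(s["tcp_rot"]); L=[]
for n in("top","scene"):
    im,*C=cam(n); cv2.imwrite(f"pics/{n}10.png",im); print(n,[spot(n,C,t,z) for t,z in(("lever_ball",.327),("slide_knob",.065),("nest",.035),("bush_top",.077),("press",0))])
t=np.array([.694,-.206,.40]); print((R.T@(t-s["position"])/.08).round(3))
E
```

```text
18.1 [ 0.5651 -0.1623  0.4071] [[ 0.978 -0.001 -0.21 ]
 [ 0.21   0.001  0.978]
 [-0.001 -1.     0.001]] [0.  0.2 0.6] [ -26.9   19.3   74.4    0.    86.4 -129. ]
top [(array([348.6, 161.5]), 0.44, array([ 0.7128, -0.2061,  0.327 ])), (array([334.1, 219.9]), 0.77, array([ 0.5918, -0.1522,  0.065 ])), (array([330.5, 205.5]), 0.72, array([ 0.6976, -0.1315,  0.035 ])), None, (array([330.8, 210.2]), 0.58, array([ 0.6964, -0.1334,  0.    ]))]
scene [(array([370.2, 174.8]), 0.8, array([ 0.6949, -0.2083,  0.327 ])), (array([333.7, 236. ]), 0.75, array([ 0.5962, -0.1536,  0.065 ])), None, (array([348.2, 213.9]), 0.49, array([ 0.7009, -0.1256,  0.077 ])), (array([346.6, 227.5]), 0.96, array([ 0.7015, -0.1221,  0.    ]))]
[ 1.461  0.086 -0.873]
```

Request:
arm_command:
  translation:
    - [0.35, 0, -0.15]
    - [0.69, 0, -0.29]
  rotation:
    - [0, 0, 0]
    - [0, 0, 0]
  grip: [-1, -1]

```text
time_s: 18.9
position: [0.6247, -0.1738, 0.4088]
tcp_rot: [[0.978, 0.001, -0.209], [0.209, -0.0, 0.978], [0.001, -1.0, -0.001]]
force: [0.3, -0.9, 0.3]
opening: 1.0
```

Request:
arm_command:
  translation:
    - [0.5, 0, -0.2]
    - [0.69, 0, -0.29]
  rotation:
    - [0, 0, 0]
    - [0, 0, 0]
  grip: [-1, -1]

```text
time_s: 19.1
position: [0.6859, -0.1853, 0.4072]
tcp_rot: [[0.978, 0.001, -0.21], [0.21, -0.0, 0.978], [0.001, -1.0, -0.0]]
force: [-0.5, 0.2, 1.2]
opening: 0.999
```

Request:
arm_command:
  translation:
    - [0.5, 0, -0.2]
    - [0.69, 0, -0.29]
    - [0.69, 0, -0.29]
    - [0.69, 0, -0.29]
  rotation:
    - [0, 0, 0]
    - [0, 0, 0]
    - [0, 0, 0]
    - [0, 0, 0]
  grip: [-1, -1, -1, -1]

```text
time_s: 19.5
position: [0.7416, -0.1958, 0.4074]
tcp_rot: [[0.978, -0.002, -0.21], [0.21, 0.001, 0.978], [-0.001, -1.0, 0.001]]
force: [-0.7, -0.0, -0.0]
opening: 1.0
```

```bash
python3 - <<'E'
from h import *
im,*C=cam("wrist"); s=bot.read_state(); print(s["time_s"],s["position"].round(4)); cv2.imwrite("pics/w11.png",im)
R=np.array(s["tcp_rot"]); a=im.astype(int); m=((a[:,:,2]-a[:,:,1]>60)&(a[:,:,2]-a[:,:,0]>60)).astype(np.uint8); m[215:]=0
n,l,st,c=cv2.connectedComponentsWithStats(m)
for i in range(1,n):
    if st[i,4]>80:
        w=atz(*C,c[i],.327); print(st[i],c[i].round(1),w.round(4),(R.T@(w-s["position"])).round(4))
print([spot("wrist",C,t,z) for t,z in(("lever_ball",.327),("slide_knob",.065),("nest",.035))])
E
```

```text
19.55 [ 0.7413 -0.1957  0.4081]
[ 130   52  114  127 8204] [185.7 117.1] [ 0.7022 -0.2893  0.327 ] [-0.0577  0.0811 -0.0834]
[ 295   97   53   53 2169] [321.1 122.9] [ 0.6884 -0.2084  0.327 ] [-0.0543  0.0812 -0.0014]
[(array([319.4, 123.7]), 0.8, array([ 0.6891, -0.2093,  0.327 ])), (array([380.5,  34.9]), 0.96, array([ 0.5787, -0.1563,  0.065 ])), None]
```

The ball is at (.688,-.208), and relative to it the knob is where a fully-home slide should be. Going to grasp the ball.

Request:
arm_command:
  translation:
    - [-0.4, 0, -0.02]
    - [-0.68, 0, -0.02]
    - [-0.68, 0.3, -0.02]
    - [-0.68, 0.65, -0.02]
    - [-0.68, 0.97, -0.02]
  rotation:
    - [0, 0, 0]
    - [0, 0, 0]
    - [0, 0, 0]
    - [0, 0, 0]
    - [0, 0, 0]
  grip: [-1, -1, -1, -1, -1]

```text
time_s: 20.2
position: [0.6882, -0.2088, 0.3311]
tcp_rot: [[0.978, 0.002, -0.209], [0.209, -0.001, 0.978], [0.001, -1.0, -0.001]]
force: [0.3, 0.4, -0.7]
opening: 0.999
```

Request:
arm_command:
  translation:
    - [0, 0, 0]
    - [0, 0, 0]
    - [0, 0, 0]
    - [0, 0, 0]
    - [0, 0, 0]
  rotation:
    - [0, 0, 0]
    - [0, 0, 0]
    - [0, 0, 0]
    - [0, 0, 0]
    - [0, 0, 0]
  grip: [1, 1, 1, 1, 1]

```text
time_s: 20.7
position: [0.6896, -0.2091, 0.3321]
tcp_rot: [[0.978, 0.002, -0.21], [0.21, -0.001, 0.978], [0.002, -1.0, -0.002]]
force: [0.4, -0.1, 0.1]
opening: 0.629
```

Request:
arm_command:
  translation:
    - [0, 0, 0]
    - [0, 0, 0]
    - [0, 0, 0]
  rotation:
    - [0, 0, 0]
    - [0, 0, 0]
    - [0, 0, 0]
  grip: [1, 1, 1]

```text
time_s: 21.0
position: [0.6889, -0.208, 0.3305]
tcp_rot: [[0.978, -0.001, -0.21], [0.21, 0.002, 0.978], [-0.0, -1.0, 0.002]]
force: [-1.3, 6.5, 3.0]
opening: 0.353
```

Request:
arm_command:
  translation:
    - [-0.105, 0.038, 0.01]
    - [-0.208, 0.08, 0.01]
    - [-0.309, 0.128, 0.01]
    - [-0.406, 0.181, 0.01]
    - [-0.501, 0.239, 0.01]
  rotation:
    - [0, 0, 0]
    - [0, 0, 0]
    - [0, 0, 0]
    - [0, 0, 0]
    - [0, 0, 0]
  grip: [1, 1, 1, 1, 1]

```text
time_s: 21.5
position: [0.649, -0.216, 0.3113]
tcp_rot: [[0.978, 0.0, -0.21], [0.21, 0.001, 0.978], [0.0, -1.0, 0.001]]
force: [2.3, 4.0, 1.3]
opening: 0.349
```

Request:
arm_command:
  translation:
    - [-0.091, 0.064, 0.01]
    - [-0.18, 0.131, 0.01]
    - [-0.265, 0.204, 0.01]
    - [-0.345, 0.28, 0.01]
    - [-0.421, 0.36, 0.01]
  rotation:
    - [0, 0, 0]
    - [0, 0, 0]
    - [0, 0, 0]
    - [0, 0, 0]
    - [0, 0, 0]
  grip: [1, 1, 1, 1, 1]

```text
time_s: 22.0
position: [0.6156, -0.2227, 0.2823]
tcp_rot: [[0.978, -0.001, -0.21], [0.21, 0.0, 0.978], [-0.001, -1.0, 0.001]]
force: [0.3, 4.2, 5.8]
opening: 0.347
```

Request:
arm_command:
  translation:
    - [-0.073, 0.085, 0]
    - [-0.14, 0.174, 0]
    - [-0.204, 0.265, 0]
    - [-0.261, 0.36, 0]
    - [-0.315, 0.458, 0]
  rotation:
    - [0, 0, 0]
    - [0, 0, 0]
    - [0, 0, 0]
    - [0, 0, 0]
    - [0, 0, 0]
  grip: [1, 1, 1, 1, 1]

```text
time_s: 22.5
position: [0.5912, -0.2277, 0.2461]
tcp_rot: [[0.978, -0.001, -0.21], [0.21, 0.001, 0.978], [-0.001, -1.0, 0.001]]
force: [-0.5, 5.3, 8.4]
opening: 0.347
```

Request:
arm_command:
  translation:
    - [-0.048, 0.101, 0]
    - [-0.09, 0.204, 0]
    - [-0.128, 0.309, 0]
    - [-0.159, 0.415, 0]
    - [-0.185, 0.524, 0]
  rotation:
    - [0, 0, 0]
    - [0, 0, 0]
    - [0, 0, 0]
    - [0, 0, 0]
    - [0, 0, 0]
  grip: [1, 1, 1, 1, 1]

```text
time_s: 23.0
position: [0.5763, -0.2306, 0.204]
tcp_rot: [[0.978, -0.002, -0.21], [0.21, 0.001, 0.978], [-0.002, -1.0, 0.001]]
force: [-0.9, 5.6, 7.8]
opening: 0.346
```

Request:
arm_command:
  translation:
    - [-0.02, 0.109, 0]
    - [-0.035, 0.219, 0]
    - [-0.044, 0.33, 0]
    - [-0.046, 0.441, 0]
    - [-0.044, 0.553, 0]
  rotation:
    - [0, 0, 0]
    - [0, 0, 0]
    - [0, 0, 0]
    - [0, 0, 0]
    - [0, 0, 0]
  grip: [1, 1, 1, 1, 1]

```text
time_s: 23.5
position: [0.5726, -0.2314, 0.1595]
tcp_rot: [[0.978, -0.003, -0.21], [0.21, 0.001, 0.978], [-0.003, -1.0, 0.002]]
force: [-0.9, 4.5, 8.7]
opening: 0.342
```

Request:
arm_command:
  translation:
    - [0.009, 0.111, 0]
    - [0.015, 0.15, 0]
    - [0.02, 0.185, 0]
    - [0.02, 0.185, 0]
  rotation:
    - [0, 0, 0]
    - [0, 0, 0]
    - [0, 0, 0]
    - [0, 0, 0]
  grip: [1, 1, 1, 1]

```text
time_s: 23.9
position: [0.5735, -0.2312, 0.1463]
tcp_rot: [[0.978, -0.004, -0.211], [0.211, 0.001, 0.978], [-0.004, -1.0, 0.002]]
force: [-3.7, 4.4, 16.3]
opening: 0.343
```

Request:
arm_command:
  translation:
    - [0, 0.05, 0]
    - [0.01, 0.1, 0]
    - [0.01, 0.1, 0]
  rotation:
    - [0, 0, 0]
    - [0, 0, 0]
    - [0, 0, 0]
  grip: [1, 1, 1]

```text
time_s: 24.2
position: [0.5748, -0.2309, 0.1409]
tcp_rot: [[0.978, -0.003, -0.211], [0.211, -0.0, 0.978], [-0.002, -1.0, 0.001]]
force: [-7.0, 7.3, 28.5]
opening: 0.338
```

```bash
python3 - <<'E'
from h import *
im,*C=cam("scene"); cv2.imwrite("pics/scene12.png",im)
a=im.astype(int); m=((a[:,:,2]-a[:,:,1]>60)&(a[:,:,2]-a[:,:,0]>60)).astype(np.uint8)
for z in(.165,.147,.135):
    import math
    x=.025-math.sqrt(.17**2-(z-.165)**2); P=np.array([.7007+.978*x+.209*.07,-.1342+.209*x-.978*.07,z]); print(z,P.round(4),proj(*C,P).round(1))
n,l,st,c=cv2.connectedComponentsWithStats(m)
for i in range(1,n):
    if st[i,4]>8 and 250<c[i][0]<450: print(st[i],c[i].round(1))
print(spot("scene",C,"lever_ball",.147))
i2=cv2.resize(im[170:290,270:420],None,fx=4,fy=4,interpolation=cv2.INTER_CUBIC); cv2.imwrite("pics/s12c.png",i2)
w,*D=cam("wrist"); cv2.imwrite("pics/w12.png",w)
E
```

```text
0.165 [ 0.5735 -0.233   0.165 ] [347.5 233. ]
0.147 [ 0.5745 -0.2328  0.147 ] [347.4 236.4]
0.135 [ 0.5761 -0.2324  0.135 ] [347.5 238.5]
[249 125   4   6  18] [250.5 127.5]
[ 393  157   86   57 2370] [436.  184.4]
[343 233   7   7  34] [345.7 236.3]
[ 386  234   51   48 1118] [412.2 256.3]
[423 355   8  35 192] [426.  372.9]
(array([347.3, 236.2]), 0.62, array([ 0.5751, -0.232 ,  0.147 ]))
```

The ball is at its lower stop: image row 236.3 matches z = 0.147, and the force rises to 28 N. Guiding the lever back up along the arc.

Request:
arm_command:
  translation:
    - [-0.009, -0.111, 0]
    - [-0.011, -0.223, 0]
    - [-0.009, -0.334, 0]
    - [0, -0.445, 0]
    - [0.015, -0.555, 0]
  rotation:
    - [0, 0, 0]
    - [0, 0, 0]
    - [0, 0, 0]
    - [0, 0, 0]
    - [0, 0, 0]
  grip: [1, 1, 1, 1, 1]

```text
time_s: 24.85
position: [0.575, -0.2308, 0.1807]
tcp_rot: [[0.978, -0.007, -0.21], [0.21, 0.002, 0.978], [-0.006, -1.0, 0.003]]
force: [-5.5, 3.3, 3.0]
opening: 0.333
```

Request:
arm_command:
  translation:
    - [0.02, -0.109, 0]
    - [0.046, -0.218, 0]
    - [0.078, -0.324, 0]
    - [0.115, -0.429, 0]
    - [0.158, -0.531, 0]
  rotation:
    - [0, 0, 0]
    - [0, 0, 0]
    - [0, 0, 0]
    - [0, 0, 0]
    - [0, 0, 0]
  grip: [1, 1, 1, 1, 1]

```text
time_s: 25.35
position: [0.5869, -0.2284, 0.2234]
tcp_rot: [[0.978, -0.008, -0.21], [0.21, 0.001, 0.978], [-0.008, -1.0, 0.003]]
force: [-7.6, 2.2, 4.4]
opening: 0.331
```

Request:
arm_command:
  translation:
    - [0.048, -0.101, 0]
    - [0.101, -0.199, 0]
    - [0.159, -0.294, 0]
    - [0.223, -0.385, 0]
    - [0.29, -0.474, 0]
  rotation:
    - [0, 0, 0]
    - [0, 0, 0]
    - [0, 0, 0]
    - [0, 0, 0]
    - [0, 0, 0]
  grip: [1, 1, 1, 1, 1]

```text
time_s: 25.85
position: [0.6099, -0.2238, 0.2622]
tcp_rot: [[0.978, -0.007, -0.21], [0.21, 0.001, 0.978], [-0.007, -1.0, 0.002]]
force: [-7.4, 4.1, 7.3]
opening: 0.334
```

Request:
arm_command:
  translation:
    - [0.073, -0.085, 0]
    - [0.149, -0.165, 0]
    - [0.229, -0.241, 0]
    - [0.314, -0.314, 0]
    - [0.403, -0.381, 0]
  rotation:
    - [0, 0, 0]
    - [0, 0, 0]
    - [0, 0, 0]
    - [0, 0, 0]
    - [0, 0, 0]
  grip: [1, 1, 1, 1, 1]

```text
time_s: 26.35
position: [0.6429, -0.2172, 0.294]
tcp_rot: [[0.978, -0.003, -0.209], [0.209, -0.001, 0.978], [-0.003, -1.0, 0.0]]
force: [-5.9, 4.1, 8.7]
opening: 0.336
```

Request:
arm_command:
  translation:
    - [0.091, -0.064, 0]
    - [0.186, -0.121, 0]
    - [0.284, -0.175, 0]
    - [0.385, -0.223, 0]
    - [0.488, -0.265, 0]
  rotation:
    - [0, 0, 0]
    - [0, 0, 0]
    - [0, 0, 0]
    - [0, 0, 0]
    - [0, 0, 0]
  grip: [1, 1, 1, 1, 1]

```text
time_s: 26.85
position: [0.6829, -0.2092, 0.3159]
tcp_rot: [[0.978, 0.002, -0.21], [0.21, -0.002, 0.978], [0.001, -1.0, -0.002]]
force: [-2.4, 2.7, 8.1]
opening: 0.333
```

Request:
arm_command:
  translation:
    - [0.05, -0.04, 0]
    - [0.09, -0.08, 0]
    - [0.09, -0.1, 0]
    - [0.09, -0.1, 0]
  rotation:
    - [0, 0, 0]
    - [0, 0, 0]
    - [0, 0, 0]
    - [0, 0, 0]
  grip: [1, 1, 1, 1]

```text
time_s: 27.25
position: [0.6897, -0.2077, 0.3187]
tcp_rot: [[0.978, -0.001, -0.209], [0.209, 0.0, 0.978], [-0.001, -1.0, 0.001]]
force: [5.2, -0.0, -9.3]
opening: 0.332
```

Request:
arm_command:
  translation:
    - [0, 0, 0]
    - [0, 0, 0]
    - [0, 0, 0]
    - [0, 0, 0]
    - [0, 0, 0]
  rotation:
    - [0, 0, 0]
    - [0, 0, 0]
    - [0, 0, 0]
    - [0, 0, 0]
    - [0, 0, 0]
  grip: [-1, -1, -1, -1, -1]

```text
time_s: 27.75
position: [0.6893, -0.2075, 0.3223]
tcp_rot: [[0.978, 0.001, -0.209], [0.209, -0.001, 0.978], [0.0, -1.0, -0.001]]
force: [-0.4, 0.4, 0.0]
opening: 0.7
```

Request:
arm_command:
  translation:
    - [0, -0.4, 0]
    - [0, -1, 0]
    - [0, -1, 0]
    - [0, -1, 0]
  rotation:
    - [0, 0, 0]
    - [0, 0, 0]
    - [0, 0, 0]
    - [0, 0, 0]
  grip: [-1, -1, -1, -1]

```text
time_s: 28.15
position: [0.6898, -0.2074, 0.4041]
tcp_rot: [[0.978, 0.004, -0.21], [0.21, -0.002, 0.978], [0.004, -1.0, -0.003]]
force: [0.1, 0.2, -0.2]
opening: 0.983
```

```bash
python3 - <<'E'
from h import *
s=bot.read_state(); print(s["time_s"],s["position"].round(4),s["force"].round(1))
im,*C=cam("scene"); cv2.imwrite("pics/scene13.png",im); print([spot("scene",C,t,z) for t,z in(("lever_ball",.327),("slide_knob",.065),("bush_top",.067))])
E
```

```text
28.15 [ 0.6898 -0.2074  0.4041] [ 0.1  0.2 -0.2]
[(array([367.2, 172.8]), 0.55, array([ 0.6952, -0.1955,  0.327 ])), (array([335.5, 237.7]), 0.75, array([ 0.5951, -0.1632,  0.065 ])), (array([348.9, 213.3]), 0.42, array([ 0.712 , -0.1194,  0.067 ]))]
```

Request:
arm_command:
  translation:
    - [-0.4, 0, 0.1]
    - [-0.7, 0, 0.45]
  rotation:
    - [0, 0, 0]
    - [0, 0, 0]
  grip: [-0.4, -0.4]

```text
time_s: 28.55
position: [0.6259, -0.1856, 0.3985]
tcp_rot: [[0.978, -0.004, -0.207], [0.207, 0.0, 0.978], [-0.004, -1.0, 0.001]]
force: [-0.4, 0.8, 0.2]
opening: 0.895
```

Request:
arm_command:
  translation:
    - [-0.4, 0, 0.3]
    - [-0.525, 0.4, 0.45]
    - [-0.525, 0.9, 0.45]
  rotation:
    - [0, 0, 0]
    - [0, 0, 0]
    - [0, 0, 0]
  grip: [-0.4, -0.4, -0.4]

```text
time_s: 28.85
position: [0.5772, -0.156, 0.3306]
tcp_rot: [[0.978, 0.003, -0.21], [0.21, -0.001, 0.978], [0.003, -1.0, -0.002]]
force: [0.3, 0.2, 0.2]
opening: 0.715
```

Request:
arm_command:
  translation:
    - [0, 0.6, 0]
    - [0, 1, 0]
  rotation:
    - [0, 0, 0]
    - [0, 0, 0]
  grip: [-0.4, -0.4]

```text
time_s: 29.05
position: [0.5762, -0.1562, 0.2456]
tcp_rot: [[0.978, -0.005, -0.21], [0.21, 0.003, 0.978], [-0.005, -1.0, 0.004]]
force: [0.5, -0.6, 0.1]
opening: 0.705
```

Request:
arm_command:
  translation:
    - [0, 0.5, 0]
    - [0, 0.9, 0]
    - [0, 0.9, 0]
  rotation:
    - [0, 0, 0]
    - [0, 0, 0]
    - [0, 0, 0]
  grip: [-0.4, -0.4, -0.4]

```text
time_s: 29.35
position: [0.5744, -0.1555, 0.1718]
tcp_rot: [[0.978, -0.012, -0.209], [0.21, 0.006, 0.978], [-0.011, -1.0, 0.008]]
force: [-1.4, -0.1, -0.2]
opening: 0.702
```

```bash
python3 - <<'E'
from h import *
s=bot.read_state(); R=np.array(s["tcp_rot"]); print(s["time_s"],s["position"].round(4),s["force"].round(1),(R.T@(np.array([.579,-.158,.068])-s["position"])/.08).round(3))
im,*C=cam("wrist"); print([spot("wrist",C,t,z) for t,z in(("slide_knob",.065),)]); cv2.imwrite("pics/w13.png",im)
g=np.where(im[:,315,1].astype(int)-im[:,315,2]>8)[0]; g=g[(g>20)&(g<215)]; u=np.array([.978,.209,0])
if len(g): print(g.min(),g.max(), atz(*C,(315,g.max()+1),.03),atz(*C,(315,g.min()),.02))
E
```

```text
29.35 [ 0.5744 -0.1555  0.1718] [-1.4 -0.1 -0.2] [ 0.064  1.297 -0.053]
[(array([315.1, 204.4]), 0.84, array([ 0.5785, -0.1596,  0.065 ]))]
100 162 [ 0.55434848 -0.16512353  0.03      ] [ 0.50647132 -0.175251    0.02      ]
```

Request:
arm_command:
  translation:
    - [0.03, 0.35, -0.045]
    - [0.03, 0.7, -0.045]
    - [0.03, 0.7, -0.045]
  rotation:
    - [0, 0, 0]
    - [0, 0, 0]
    - [0, 0, 0]
  grip: [-0.4, -0.4, -0.4]

```text
time_s: 29.75
position: [0.5807, -0.16, 0.1206]
tcp_rot: [[0.978, -0.003, -0.21], [0.21, 0.001, 0.978], [-0.003, -1.0, 0.002]]
force: [-0.3, 0.0, -0.5]
opening: 0.7
```

Request:
arm_command:
  translation:
    - [0, 0.3, 0]
    - [0, 0.58, 0]
    - [0, 0.58, 0]
    - [0, 0.58, 0]
  rotation:
    - [0, 0, 0]
    - [0, 0, 0]
    - [0, 0, 0]
    - [0, 0, 0]
  grip: [-0.4, -0.4, 1, 1]

```text
time_s: 30.15
position: [0.5828, -0.1609, 0.0771]
tcp_rot: [[0.978, 0.002, -0.21], [0.21, -0.001, 0.978], [0.002, -1.0, -0.002]]
force: [-0.5, -0.1, -0.3]
opening: 0.589
```

Request:
arm_command:
  translation:
    - [0, 0, 0]
    - [0, 0, 0]
    - [0, 0, 0]
    - [0, 0, 0]
    - [0, 0, 0]
  rotation:
    - [0, 0, 0]
    - [0, 0, 0]
    - [0, 0, 0]
    - [0, 0, 0]
    - [0, 0, 0]
  grip: [1, 1, 1, 1, 1]

```text
time_s: 30.65
position: [0.5814, -0.1582, 0.0762]
tcp_rot: [[0.978, -0.0, -0.208], [0.208, 0.004, 0.978], [0.0, -1.0, 0.004]]
force: [0.7, 5.8, 6.0]
opening: 0.263
```

Request:
arm_command:
  translation:
    - [-0.1, 0, 0.02]
    - [-0.25, 0, 0.02]
    - [-0.4, 0, 0.02]
    - [-0.6, 0, 0.02]
    - [-0.8, 0, 0.02]
  rotation:
    - [0, 0, 0]
    - [0, 0, 0]
    - [0, 0, 0]
    - [0, 0, 0]
    - [0, 0, 0]
  grip: [1, 1, 1, 1, 1]

```text
time_s: 31.15
position: [0.5187, -0.1707, 0.0762]
tcp_rot: [[0.978, 0.001, -0.208], [0.208, 0.002, 0.978], [0.002, -1.0, 0.002]]
force: [1.7, 5.9, 6.5]
opening: 0.266
```

Request:
arm_command:
  translation:
    - [-0.2, 0, 0]
    - [-0.35, 0, 0]
    - [-0.5, 0, 0]
    - [-0.6, 0, 0]
    - [-0.7, 0, 0]
  rotation:
    - [0, 0, 0]
    - [0, 0, 0]
    - [0, 0, 0]
    - [0, 0, 0]
    - [0, 0, 0]
  grip: [1, 1, 1, 1, 1]

```text
time_s: 31.65
position: [0.4629, -0.1819, 0.0761]
tcp_rot: [[0.978, -0.001, -0.208], [0.208, 0.003, 0.978], [-0.0, -1.0, 0.004]]
force: [1.2, 7.5, 8.7]
opening: 0.264
```

Request:
arm_command:
  translation:
    - [-0.04, 0, 0]
    - [-0.08, 0, 0]
    - [-0.12, 0, 0]
    - [-0.16, 0, 0]
    - [-0.16, 0, 0]
  rotation:
    - [0, 0, 0]
    - [0, 0, 0]
    - [0, 0, 0]
    - [0, 0, 0]
    - [0, 0, 0]
  grip: [1, 1, 1, 1, 1]

```text
time_s: 32.15
position: [0.4539, -0.1838, 0.0762]
tcp_rot: [[0.979, 0.006, -0.205], [0.204, 0.004, 0.979], [0.007, -1.0, 0.002]]
force: [12.2, 16.2, 5.4]
opening: 0.268
```

Request:
arm_command:
  translation:
    - [-0.03, 0, 0.01]
    - [-0.06, 0, 0.02]
    - [-0.06, 0, 0.02]
  rotation:
    - [0, 0, 0]
    - [0, 0, 0]
    - [0, 0, 0]
  grip: [1, 1, 1]

```text
time_s: 32.45
position: [0.4535, -0.1839, 0.0763]
tcp_rot: [[0.979, 0.015, -0.201], [0.201, 0.001, 0.98], [0.015, -1.0, -0.002]]
force: [22.4, 21.6, -0.9]
opening: 0.266
```

Request:
arm_command:
  translation:
    - [0.06, 0, -0.01]
    - [0.13, 0, -0.02]
    - [0.13, 0, -0.02]
  rotation:
    - [0, 0, 0]
    - [0, 0, 0]
    - [0, 0, 0]
  grip: [1, 1, 1]

```text
time_s: 32.75
position: [0.4565, -0.1832, 0.0762]
tcp_rot: [[0.978, -0.001, -0.208], [0.208, 0.004, 0.978], [-0.0, -1.0, 0.004]]
force: [0.3, 8.5, 10.2]
opening: 0.269
```

Request:
arm_command:
  translation:
    - [0, 0, 0]
    - [0, 0, 0]
    - [0, 0, 0]
  rotation:
    - [0, 0, 0]
    - [0, 0, 0]
    - [0, 0, 0]
  grip: [-0.4, -0.4, -0.4]

```text
time_s: 33.05
position: [0.4571, -0.186, 0.0752]
tcp_rot: [[0.978, 0.001, -0.21], [0.21, -0.001, 0.978], [0.0, -1.0, -0.001]]
force: [-0.4, 0.7, 0.2]
opening: 0.457
```

Request:
arm_command:
  translation:
    - [0, -0.4, 0]
    - [0, -1, 0]
    - [0, -1, 0]
  rotation:
    - [0, 0, 0]
    - [0, 0, 0]
    - [0, 0, 0]
  grip: [-0.4, -0.4, -0.4]

```text
time_s: 33.35
position: [0.46, -0.188, 0.1597]
tcp_rot: [[0.978, 0.009, -0.21], [0.21, -0.007, 0.978], [0.008, -1.0, -0.009]]
force: [0.5, 0.3, -0.5]
opening: 0.675
```

Request:
arm_command:
  translation:
    - [0.5, -0.5, 0]
    - [0.9, -0.6, 0]
  rotation:
    - [0, 0, 0]
    - [0, 0, 0]
  grip: [-0.4, -0.4]

```text
time_s: 33.55
position: [0.5281, -0.1713, 0.2053]
tcp_rot: [[0.978, 0.002, -0.208], [0.208, -0.002, 0.978], [0.002, -1.0, -0.002]]
force: [1.2, -1.3, 0.2]
opening: 0.695
```

Request:
arm_command:
  translation:
    - [0.5, 0, 0]
    - [0.8, 0, 0]
    - [0.8, 0, 0]
    - [0.8, 0, 0]
  rotation:
    - [0, 0, 0]
    - [0, 0, 0]
    - [0, 0, 0]
    - [0, 0, 0]
  grip: [-0.4, -0.4, -0.4, -0.4]

```text
time_s: 33.95
position: [0.5889, -0.1568, 0.2019]
tcp_rot: [[0.978, -0.003, -0.21], [0.21, 0.001, 0.978], [-0.003, -1.0, 0.001]]
force: [-0.9, -0.1, 0.3]
opening: 0.697
```

```bash
python3 - <<'E'
from h import *
im,*C=cam("wrist"); s=bot.read_state(); R=np.array(s["tcp_rot"]); p=s["position"]; print(s["time_s"],p.round(4),R.round(3),s["force"].round(1)); cv2.imwrite("pics/w14.png",im)
for t,z in(("bush_top",.067),("nest",.035),("bearing_block",.035),("slide_knob",.065)):
    r=spot("wrist",C,t,z); print(t,r, r and (R.T@(r[2]-p)).round(4))
top,*D=cam("top"); sc,*E=cam("scene"); print(spot("scene",E,"lever_ball",.327)); cv2.imwrite("pics/scene14.png",sc)
a=cv2.resize(im[:240,200:460],None,fx=1.9,fy=1.9,interpolation=cv2.INTER_CUBIC); b=cv2.resize(sc[150:290,300:400],None,fx=3,fy=3,interpolation=cv2.INTER_CUBIC); h=max(a.shape[0],b.shape[0])
pad=lambda q:np.pad(q,((0,h-q.shape[0]),(0,0),(0,0))); m=np.hstack([pad(a),pad(b)]); print(m.shape); cv2.imwrite("pics/m14.png",m)
E
```

```text
34.0 [ 0.5883 -0.1569  0.2019] [[ 0.978 -0.003 -0.21 ]
 [ 0.21   0.001  0.978]
 [-0.003 -1.     0.002]] [-0.3 -0.3 -0.3]
bush_top (array([321.7, 174.2]), 0.91, array([ 0.5767, -0.1603,  0.067 ])) [-0.0117  0.135  -0.0011]
nest (array([324.7, 167.9]), 0.6, array([ 0.5766, -0.1577,  0.035 ])) [-0.0111  0.167   0.0014]
bearing_block (array([321.9, 166.1]), 0.79, array([ 0.5756, -0.1604,  0.035 ])) [-0.0127  0.167  -0.001 ]
slide_knob None None
(array([395.2, 320.9]), 0.71, array([ 0.3394, -0.5953,  0.327 ]))
(456, 794, 3)
```

View pics/m14.png

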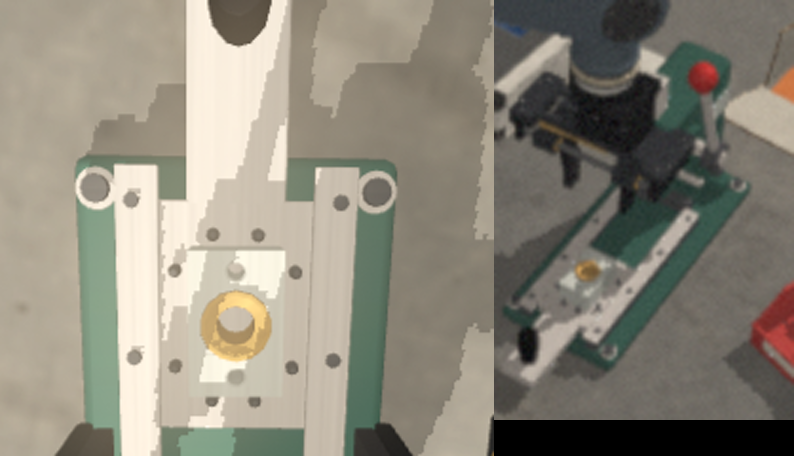

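The block is still in the pins with the flange down on it (bush centre midway between the screw holes), the slide is out, and the lever is up. Picking the block up.

Request:
arm_command:
  translation:
    - [-0.15, 0.4, -0.015]
    - [-0.15, 0.85, -0.015]
    - [-0.15, 0.85, -0.015]
  rotation:
    - [0, 0, 0]
    - [0, 0, 0]
    - [0, 0, 0]
  grip: [-0.4, -0.4, -0.4]

```text
time_s: 34.65
position: [0.5747, -0.1593, 0.1311]
tcp_rot: [[0.978, -0.009, -0.209], [0.209, 0.005, 0.978], [-0.008, -1.0, 0.006]]
force: [-1.4, 1.2, 0.0]
opening: 0.698
```

Request:
arm_command:
  translation:
    - [0, 0.3, 0]
    - [0, 0.6, 0]
    - [0, 0.79, 0]
    - [0, 0.79, 0]
  rotation:
    - [0, 0, 0]
    - [0, 0, 0]
    - [0, 0, 0]
    - [0, 0, 0]
  grip: [-0.4, -0.4, -0.4, -0.4]

```text
time_s: 35.05
position: [0.5777, -0.1603, 0.0709]
tcp_rot: [[0.978, -0.003, -0.21], [0.21, 0.001, 0.978], [-0.002, -1.0, 0.002]]
force: [0.2, -0.2, 0.4]
opening: 0.705
```

Request:
arm_command:
  translation:
    - [0, 0, 0]
    - [0, 0, 0]
    - [0, 0, 0]
    - [0, 0, 0]
    - [0, 0, 0]
  rotation:
    - [0, 0, 0]
    - [0, 0, 0]
    - [0, 0, 0]
    - [0, 0, 0]
    - [0, 0, 0]
  grip: [1, 1, 1, 1, 1]

```text
time_s: 35.55
position: [0.5788, -0.1604, 0.073]
tcp_rot: [[0.978, 0.001, -0.21], [0.21, -0.0, 0.978], [0.001, -1.0, -0.0]]
force: [0.2, 3.0, 5.8]
opening: 0.456
```

Request:
arm_command:
  translation:
    - [0, -0.25, 0]
    - [0, -0.7, 0]
    - [0, -1, 0]
  rotation:
    - [0, 0, 0]
    - [0, 0, 0]
    - [0, 0, 0]
  grip: [1, 1, 1]

```text
time_s: 35.85
position: [0.5786, -0.161, 0.1532]
tcp_rot: [[0.978, 0.001, -0.21], [0.21, -0.001, 0.978], [0.001, -1.0, -0.001]]
force: [0.2, -0.6, -1.7]
opening: 0.458
```

Request:
arm_command:
  translation:
    - [0, -0.5, 0]
    - [-0.1, -0.9, 0]
    - [-0.15, -0.9, 0.4]
  rotation:
    - [0, 0, 0]
    - [0, 0, 0]
    - [0, 0, 0]
  grip: [1, 1, 1]

```text
time_s: 36.15
position: [0.5641, -0.1366, 0.229]
tcp_rot: [[0.978, 0.013, -0.207], [0.207, -0.008, 0.978], [0.011, -1.0, -0.011]]
force: [1.6, 0.1, -2.1]
opening: 0.457
```

Request:
arm_command:
  translation:
    - [-0.1, 0, 0.5]
    - [-0.15, 0, 0.95]
  rotation:
    - [0, 0, 0]
    - [0, 0, 0]
  grip: [1, 1]

```text
time_s: 36.35
position: [0.5307, -0.0591, 0.2238]
tcp_rot: [[0.978, -0.001, -0.209], [0.209, 0.0, 0.978], [-0.001, -1.0, 0.0]]
force: [0.6, 0.3, -1.7]
opening: 0.458
```

Request:
arm_command:
  translation:
    - [-0.1, 0, 0.5]
    - [-0.15, 0, 0.95]
  rotation:
    - [0, 0, 0]
    - [0, 0, 0]
  grip: [1, 1]

```text
time_s: 36.55
position: [0.5028, 0.0131, 0.2236]
tcp_rot: [[0.978, -0.002, -0.21], [0.21, 0.0, 0.978], [-0.002, -1.0, 0.0]]
force: [-0.1, 0.3, -1.6]
opening: 0.454
```

Request:
arm_command:
  translation:
    - [-0.1, 0, 0.5]
    - [-0.15, 0, 0.95]
  rotation:
    - [0, 0, 0]
    - [0, 0, 0]
  grip: [1, 1]

```text
time_s: 36.75
position: [0.4752, 0.0848, 0.2236]
tcp_rot: [[0.978, -0.001, -0.21], [0.21, -0.0, 0.978], [-0.001, -1.0, 0.0]]
force: [-0.2, -0.3, -1.7]
opening: 0.458
```

Request:
arm_command:
  translation:
    - [-0.1, 0, 0.5]
    - [-0.15, 0, 0.95]
  rotation:
    - [0, 0, 0]
    - [0, 0, 0]
  grip: [1, 1]

```text
time_s: 36.95
position: [0.4476, 0.1565, 0.2236]
tcp_rot: [[0.978, -0.001, -0.21], [0.21, -0.0, 0.978], [-0.001, -1.0, -0.0]]
force: [0.7, 0.4, -1.6]
opening: 0.458
```

Request:
arm_command:
  translation:
    - [-0.05, 0, 0.4]
    - [-0.1, 0, 0.8]
    - [-0.1, 0, 0.8]
    - [-0.1, 0, 0.8]
    - [-0.1, 0, 0.8]
  rotation:
    - [0, 0.33, 0]
    - [0, 0.33, 0]
    - [0, 0.33, 0]
    - [0, 0.33, 0]
    - [0, 0.33, 0]
  grip: [1, 1, 1, 1, 1]

```text
time_s: 37.45
position: [0.428, 0.2159, 0.2238]
tcp_rot: [[0.991, 0.0, 0.133], [-0.133, -0.0, 0.991], [0.0, -1.0, -0.0]]
force: [-0.1, -0.4, -1.8]
opening: 0.458
```

```bash
python3 - <<'E'
from h import *
im,*C=cam("wrist"); s=bot.read_state(); R=np.array(s["tcp_rot"]); p=s["position"]; print(s["time_s"],p.round(4),R.round(3),s["force"].round(1),s["opening"]); cv2.imwrite("pics/w15.png",im)
for t,z in(("tray",0),("finished_block",.003)): print(t,spot("wrist",C,t,z))
# near edge of the tray: predicted corners & bright mask
y=-np.radians(8); u=np.array([np.cos(y),np.sin(y)]); v=np.array([-u[1],u[0]]); c=np.array([.4655,.2505])
for a,b in((-1,-1),(-1,1),(1,1),(1,-1)): print(proj(*C,[*(c+a*.1*u+b*.065*v),.022]).round(1))
print("target",c-.05*u,(R.T@(np.array([*(c-.05*u),.041])-p)/.08).round(3))
for y0 in(100,140,170): print(y0,[int(q) for q in im[y0,180:460:6].mean(1)])
E
```

```text
37.5 [0.4282 0.2157 0.2238] [[ 0.991 -0.     0.134]
 [-0.134 -0.     0.991]
 [-0.    -1.    -0.   ]] [ 0.3  0.9 -2.4] 0.45643396659117264
tray (array([359.1, 200.6]), 0.58, array([0.466 , 0.2496, 0.    ]))
finished_block None
[295.8 101.8]
[435.6 102.8]
[420.  296.5]
[298.  295.8]
target [0.4159866  0.25745866] [-0.22   2.285  0.498]
100 [202, 203, 203, 201, 202, 201, 204, 203, 204, 204, 204, 204, 204, 203, 230, 240, 245, 246, 246, 241, 173, 127, 197, 203, 204, 203, 136, 130, 130, 132, 132, 131, 132, 132, 133, 130, 129, 129, 127, 127, 127, 128, 156, 154, 153, 156, 155]
140 [150, 152, 153, 151, 148, 154, 160, 156, 154, 156, 157, 154, 155, 156, 157, 162, 160, 157, 157, 158, 174, 175, 175, 175, 175, 175, 175, 175, 175, 174, 174, 173, 173, 173, 173, 173, 172, 172, 171, 171, 171, 98, 156, 157, 155, 154, 153]
170 [152, 152, 152, 151, 152, 148, 154, 155, 153, 157, 154, 148, 150, 147, 147, 148, 145, 150, 149, 149, 149, 149, 149, 150, 150, 150, 152, 152, 151, 152, 149, 173, 175, 174, 173, 174, 173, 172, 171, 171, 142, 164, 158, 157, 156, 157, 153]
```

Request:
arm_command:
  translation:
    - [-0.22, 0.1, 0.498]
    - [-0.22, 0.3, 0.498]
    - [-0.22, 0.3, 0.498]
  rotation:
    - [0, 0, 0]
    - [0, 0, 0]
    - [0, 0, 0]
  grip: [1, 1, 1]

```text
time_s: 37.9
position: [0.4146, 0.2577, 0.1985]
tcp_rot: [[0.991, -0.004, 0.133], [-0.133, -0.002, 0.991], [-0.004, -1.0, -0.002]]
force: [0.1, 0.0, -2.2]
opening: 0.457
```

Request:
arm_command:
  translation:
    - [0, 0.5, 0]
    - [0, 1, 0]
    - [0, 1, 0]
  rotation:
    - [0, 0, 0]
    - [0, 0, 0]
    - [0, 0, 0]
  grip: [1, 1, 1]

```text
time_s: 38.2
position: [0.4133, 0.256, 0.1163]
tcp_rot: [[0.991, -0.01, 0.135], [-0.135, -0.004, 0.991], [-0.01, -1.0, -0.005]]
force: [-1.6, -0.4, -3.2]
opening: 0.456
```

Request:
arm_command:
  translation:
    - [0, 0.3, 0]
    - [0, 0.6, 0]
    - [0, 0.8, 0]
    - [0, 0.9, 0]
    - [0, 0.9, 0]
  rotation:
    - [0, 0, 0]
    - [0, 0, 0]
    - [0, 0, 0]
    - [0, 0, 0]
    - [0, 0, 0]
  grip: [1, 1, 1, 1, 1]

```text
time_s: 38.7
position: [0.4167, 0.2578, 0.0485]
tcp_rot: [[0.991, 0.0, 0.135], [-0.135, 0.0, 0.991], [0.0, -1.0, 0.0]]
force: [-0.5, 0.0, -2.0]
opening: 0.453
```

Request:
arm_command:
  translation:
    - [0, 0.05, 0]
    - [0, 0.09, 0]
    - [0, 0.09, 0]
  rotation:
    - [0, 0, 0]
    - [0, 0, 0]
    - [0, 0, 0]
  grip: [1, 1, 1]

```text
time_s: 39.0
position: [0.4162, 0.2581, 0.0411]
tcp_rot: [[0.991, 0.001, 0.134], [-0.134, 0.0, 0.991], [0.001, -1.0, 0.0]]
force: [-0.7, -0.4, -1.9]
opening: 0.457
```

Not touching yet, so a little lower.

Request:
arm_command:
  translation:
    - [0, 0.015, 0]
    - [0, 0.03, 0]
    - [0, 0.03, 0]
  rotation:
    - [0, 0, 0]
    - [0, 0, 0]
    - [0, 0, 0]
  grip: [1, 1, 1]

```text
time_s: 39.3
position: [0.4162, 0.2581, 0.0409]
tcp_rot: [[0.991, 0.002, 0.133], [-0.133, 0.0, 0.991], [0.002, -1.0, 0.001]]
force: [-2.4, -2.0, 19.8]
opening: 0.459
```

Request:
arm_command:
  translation:
    - [0, -0.02, 0]
    - [0, -0.02, 0]
    - [0, -0.02, 0]
    - [0, -0.02, 0]
    - [0, -0.02, 0]
  rotation:
    - [0, 0, 0]
    - [0, 0, 0]
    - [0, 0, 0]
    - [0, 0, 0]
    - [0, 0, 0]
  grip: [1, -0.4, -0.4, -0.4, -0.4]

```text
time_s: 39.8
position: [0.4159, 0.258, 0.0397]
tcp_rot: [[0.991, -0.0, 0.134], [-0.134, -0.0, 0.991], [-0.0, -1.0, -0.0]]
force: [0.2, -0.3, -0.2]
opening: 0.676
```

Request:
arm_command:
  translation:
    - [0, -0.3, 0]
    - [0, -0.8, 0]
    - [0, -1, 0]
  rotation:
    - [0, 0, 0]
    - [0, 0, 0]
    - [0, 0, 0]
  grip: [-0.4, -0.4, -0.4]

```text
time_s: 40.1
position: [0.4169, 0.2584, 0.122]
tcp_rot: [[0.991, 0.003, 0.134], [-0.134, 0.001, 0.991], [0.003, -1.0, 0.001]]
force: [0.3, 0.2, 0.3]
opening: 0.7
```

Request:
arm_command:
  translation:
    - [0.3, -0.5, 0]
    - [0.6, -1, 0]
    - [0.6, -1, 0]
    - [0.6, -1, 0]
  rotation:
    - [0, 0, 0]
    - [0, 0, 0]
    - [0, 0, 0]
    - [0, 0, 0]
  grip: [-0.4, -0.4, -0.4, -0.4]

```text
time_s: 40.5
position: [0.4639, 0.2515, 0.2005]
tcp_rot: [[0.991, 0.001, 0.135], [-0.135, 0.001, 0.991], [0.001, -1.0, 0.001]]
force: [0.3, 0.5, -1.6]
opening: 0.699
```

```bash
python3 - <<'E'
from h import *
im,*C=cam("wrist"); s=bot.read_state(); print(s["time_s"],s["position"].round(4),s["force"].round(1)); cv2.imwrite("pics/w16.png",im)
for t,z in(("bush_top",.035),("bearing_block",.003),("tray",0)): print(t,spot("wrist",C,t,z))
y=-np.radians(8); u=np.array([np.cos(y),np.sin(y)]); v=np.array([-u[1],u[0]]); c=np.array([.4155,.2577])
print([proj(*C,[*(c+a*.031*u+b*.02*v),.031]).round(0).tolist() for a,b in((-1,-1),(-1,1),(1,1),(1,-1))])
for thr in(170,185,200): print(rect(im,C,(240,40,420,215),.031,thr))
for n in("top","scene"):
    q,*D=cam(n); cv2.imwrite(f"pics/{n}16.png",q); a=cv2.imread(f"pics/{n}0.png")
    print(n,[(t,spot(n,D,t,z)) for t,z in(("lever_ball",.327),("slide_knob",.065),("finished_block",.003),("bearing_block",.003),("tape",0),("pen",0),("spanner",0),("screwdriver",0))])
E
```

```text
40.55 [0.4622 0.2512 0.1992] [-0.8 -0.3 -0.6]
bush_top (array([322.1, 121.3]), 0.88, array([0.4128, 0.258 , 0.035 ]))
bearing_block (array([324.6, 118.8]), 0.89, array([0.4123, 0.2604, 0.003 ]))
tray (array([319.9, 177.7]), 0.95, array([0.4675, 0.2484, 0.    ]))
[[298.0, 86.0], [346.0, 87.0], [345.0, 160.0], [299.0, 160.0]]
(array([0.4088, 0.256 ]), array([72.8, 68.9]), 82.3)
(array([0.4119, 0.2588]), array([61.7, 40.5]), -7.7)
(array([0.4123, 0.2587]), array([61. , 39.9]), -7.6)
top [('lever_ball', (array([350.6, 162. ]), 0.43, array([ 0.7101, -0.2146,  0.327 ]))), ('slide_knob', (array([343.4, 243.4]), 0.68, array([ 0.4661, -0.1981,  0.065 ]))), ('finished_block', (array([247.5, 235.2]), 0.72, array([0.5291, 0.2454, 0.003 ]))), ('bearing_block', (array([240.5, 257.8]), 0.69, array([0.4067, 0.2573, 0.003 ]))), ('tape', (array([210.4, 225.4]), 0.71, array([0.5775, 0.4302, 0.    ]))), ('pen', (array([331.1, 225.8]), 0.72, array([ 0.6043, -0.1385,  0.    ]))), ('spanner', (array([406.5, 245. ]), 0.65, array([ 0.515 , -0.4853,  0.    ]))), ('screwdriver', (array([433.5, 250.6]), 0.74, array([ 0.4912, -0.6042,  0.    ])))]
scene [('lever_ball', (array([369.9, 174.1]), 0.54, array([ 0.6969, -0.2056,  0.327 ]))), ('slide_knob', (array([311.6, 264.1]), 0.55, array([ 0.456 , -0.1861,  0.065 ]))), ('finished_block', (array([245.4, 201. ]), 0.63, array([0.5214, 0.2452, 0.003 ]))), ('bearing_block', (array([218.2, 208.7]), 0.58, array([0.4217, 0.2866, 0.003 ]))), ('tape', (array([232.2, 172.5]), 0.61, array([0.589, 0.412, 0.   ]))), ('pen', (array([200.3, 195.2]), 0.6, array([0.4181, 0.3966, 0.    ]))), ('spanner', (array([398.4, 320.1]), 0.59, array([ 0.5301, -0.5026,  0.    ]))), ('screwdriver', (array([416.5, 348.7]), 0.73, array([ 0.4913, -0.6036,  0.    ])))]
```

```bash
python3 -c "
from rig import bot
print(bot.hand_in(), bot.read_state()['time_s'])"
```

```text
the job is handed in; nothing more can be done
the job is handed in; nothing more can be done
```

The block was loaded and pressed, and it now lies bush up in the free half of the tray. The job is handed in at about 41 s on the robot's clock, against the 72 s limit.

**What I did**
- **Loading:** I set the block between the eight pins and pushed the slide in until the plate stopped moving, at about 31 N. The gripper then slipped on the knob.
- **Pressing:** I gripped the ball and pulled the lever down its arc to the stop, where the force rose from about 8 to 28 N. I then guided the lever back up and let go.
- **Unloading:** I drew the slide out 130 mm to its front stop, which held against about 22 N. I then moved the block to the tray.

**Last checks**
- **Block:** it measured 61.7 x 40.5 mm at the height expected for a block lying flat. It sits at (0.412, 0.259), in line with the tray.
- **Lever and finished block:** the lever ball was found back at its rest position. The finished block was found within about 1 cm of where it was before.
- **Bush:** in the picture taken after pressing, the flange looked seated on the block. I did not measure its height.

**Disagreements**
- **Slide travel:** the inward travel measured about 124–126 mm instead of 130 mm. The slide probably began about 6 mm off its front stop, because the knob sat where a fully home slide should put it relative to the lever ball, and drawing it out gave the full 130 mm.
- **Lever touched early:** the gripper body touched the resting lever ball with about 5 N before the slide was pushed home. It pushed the ball backwards, away from the working direction.
- **Final picture:** I had used up the picture limit, so the final tray check is by numbers only. The top camera's last "pen" detection fell on the press and was wrong. The scene camera found the pen about 3 cm from its first estimate, which I put down to detection error; the arm did not go near it.

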